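# Set up the pour-over and switch on the warmer under the lip

## Task

Get the coffee station ready: lift the white ceramic dripper by its flat handle and seat it upright in the flared neck of the carafe on the warming plate, fully home and let go. Then switch the warmer on by pushing the wide bar switch, hidden under the overhanging front lip of the station's head, fully up from below; leave the small round button beside it alone. Keep the carafe in its place on the plate and do not shift or tip the glass, cup or drinking bottle.

Things in the scene. Friction and masses are not known exactly. Their poses are not given: they have to be found in the camera images.
- brewer: Coffee station, fixed, placed and turned anew each time. Origin on the worktop under the centre of its white tower (80 x 80 mm, 160 mm tall). Local -x is its front (towards the robot), +y its left seen from the robot, z up. On the tower sits a white head. At its left lies a dark warming plate, 18 mm high, 118 mm wide, centred at local (0, 108) mm, with the carafe on it.
- lip (a point): Middle of the lower front edge of the station's head, at local (-85, 0, 155) mm; axes as the station's. The head is 120 mm wide in y, spans z=155 to 179 mm and overhangs the tower's front by 45 mm; a thin skirt just behind this edge reaches down to z=152.5 mm. Under the lip hang two grey switches: a wide bar at the right and a small round button at the left.
- bar_face (a point): Centre of the underside of the wide bar switch, 34 mm wide in y and 16 mm deep in x, at local (-70, -22, 131) mm of the station when off: 21 mm below the skirt and 30 mm before the tower. Axes as the station's. The space below is free: closed fingertips tilted about 45 degrees, coming from the front, can go under it and rise.
- bar (a joint): Travel of the wide bar switch: 0 = off (down), 0.006 m = fully pressed up against its stop. Slides straight up against about 2.5 N of friction and stays where it is left.
- button_face (a point): Centre of the underside of the small round button (14 mm diameter), at local (-70, 42, 131) mm of the station; not to be pressed. Moves as the bar does.
- button (a joint): Travel of the small round button, 0 = off; must stay off.
- carafe_mouth (a point): Centre of the mouth (top rim) of the bare steel carafe, 115 mm above its foot, 133 mm above the worktop. The carafe is loose, 0.5 to 0.9 kg, belly 100 mm across, rim 82 mm across; inside, the neck tapers evenly from 36 mm radius at the rim to 24 mm radius 24 mm lower. z up.
- dripper_handle (a point): Centre of the dripper's flat upright handle, where to grip it: a tab 10 mm thick (local y), 38 mm long (local x, 44 to 82 mm off the dripper's axis), 30 mm tall (26 to 56 mm above its foot). This point lies 66 mm off the axis along local +x and 41 mm above the foot. Local x points from the dripper's axis out along the handle; z up.
- dripper_foot (a point): Centre of the underside of the white ceramic dripper, axes as the handle's. A hollow cone, 0.11 to 0.23 kg, 58 mm tall, outer radius 20 mm at the foot growing evenly to 44 mm at 48 mm height, then a 45 mm collar. Starts upright on the worktop. When seated its foot is about 31 mm below the carafe's rim.
- glass_mid (a point): Clear tumbler, bystander, 81 mm across, 93 mm tall; point on its axis half-way up.
- cup_mid (a point): Purple plastic cup with a handle, bystander, 84 x 92 x 82 mm; point at its middle half-way up.
- squeeze_bottle_mid (a point): Pink drinking bottle with a blue cap, bystander, 72 mm across, 178 mm tall, at the right of the worktop; point half-way up.

How it is judged:
On the way, in this order (a step that is already met when the one before it is completed fails the run):
1. the dripper is seated in the carafe's neck and let go (z of dripper_foot in the frame of carafe_mouth below -0.027 m and horizontal distance between dripper_foot and carafe_mouth below 0.006 m and angle between dripper_foot's own z axis and vertical below 0.1 rad and contact force between the fingers and anything else below 0.05 N), for 0.2 s.
2. the bar switch is pushed up (value of joint bar above 0.0045 m), for 0.2 s.
At the end, for the whole second after the job is handed in: The bar switch is up by at least 4.5 of its 6 mm and the round button is off (under 2 mm); the dripper sits upright (within 0.1 rad) in the carafe's neck, its foot at least 27 mm below the rim and within 6 mm of the carafe's axis; the carafe is upright (0.06 rad) and within 20 mm of where it stood (value of joint bar above 0.0045 m and value of joint button below 0.002 m and z of dripper_foot in the frame of carafe_mouth below -0.027 m and horizontal distance between dripper_foot and carafe_mouth below 0.006 m and angle between dripper_foot's own z axis and vertical below 0.1 rad and angle between carafe_mouth's own z axis and vertical below 0.06 rad and distance of carafe_mouth from where it was at the start of the episode below 0.02 m and velocity of joint bar below 0.01 m/s); the robot touches nothing.
It fails at once if the round button is pressed (value of joint button above 0.003 m).
It fails at once if the carafe is pushed off its place or tipped (distance of carafe_mouth from where it was at the start of the episode above 0.03 m or angle between carafe_mouth's own z axis and vertical above 0.25 rad).
It fails at once if a bystander is shifted more than 25 mm or tipped over (distance of any of glass_mid, cup_mid, squeeze_bottle_mid from where it was at the start of the episode above 0.025 m).
It also fails if it takes over 58 s, if anything falls off the work surface, if the arm or the gripper's body presses on something with over 40 N, if the wrist force passes 120 N, or if a joint passes its speed limit or range.

## Robot

A 6-joint arm with a two-finger parallel gripper is mounted at the origin on a cart in front of the work surface, level with it; the furniture and walls round the work are solid. World frame = base frame: x ahead of the robot, y to its left, z up, the work surface at z = 0. Lengths are in m, angles in rad, forces in N, time in s.
With the tool pointing down it reaches from about 0.35 to 0.85 m from the base axis. Payload 8.1 kg.
Tool frame: the origin (TCP) lies between the finger pads; the fingertips stand 11 mm ahead of it and the grasp point (between the pads) lies 8 mm behind it (tips_ahead is the z of the fingertips in the tool frame, in m); z points along the fingers, y is the line along which they close (so a half turn about z gives the same grasp; the last joint's range is limited). The gripper opens to 93 mm and grips with 3 to 60 N. Pads are 15 mm wide; open, the fingers measure 128 mm over their backs; the gripper's body (75 mm by 188 mm) begins 65 mm behind the grasp point.
Start: joints at [-1.197, 0.13, 1.488, -0, 1.523, -0.085], TCP at [0.266, -0.538, 0.23] pointing down, gripper open.
Joint ranges: [-2.96, 2.96], [-0.89, 2.26], [0.02, 2.5], [-1.34, 4.48], [0, 2.73], [-2.66, 2.66]. Speed limits (rad/s): [2.39, 2.39, 2.79, 3.14, 3.14, 3.14].

## Interface

Orientations are given as a rotation vector (axis times angle).
In Python, from plant import read_state, read_camera, close_job, tips_ahead gives the robot as it stands. The module is installed in compiled form; this text tells all that it offers.
- The arm moves only by the tool move_arm, never from a script. Its argument "plan" is a list of rows, each a list of 7 numbers: the turn, a rotation vector about the tool's x, y, z in units of 6 degrees (1.0 is 6 degrees), then the shift along the tool's x, y, z in units of 25 mm (1.0 is 25 mm), then the finger opening in mm, from 0 to 93. A call has exactly 10 rows; each row shifts and turns the commanded pose from where the row before left it, along the tool's axes as they then stand; what a row does not reach is not made up. A row lasts 1/10 s, in which the tool goes at most 50 mm and 8.59 degrees, less where a joint would pass 70% of its speed; a pose out of reach is approached as far as the arm can. A call is refused whole if a number of a shift passes 1 or a number of a turn 1, either way. A call with a gripper value outside its range is refused whole. The fingers move at their own pace and stop on an object; "force" is the grip in N (left out, the last holds). Time passes only in rows, so rows that do not move let the fingers close, or fill a call up. It gives the time, the measured TCP pose, the force, the opening and the grip force at its end, in the units of the state.
- read_state(): the state, without advancing time (a new reading comes with each control period).
- read_camera(name): name is "side" or "top" or "wrist"; returns a dict with "frame" (400x640x3 uint8, red, green, blue), "z_map" (400x640 float32, m along the optical axis (not along the pixel's ray), 0 where there is no reading), "fx", "fy", "cx", "cy" (pixels), "rvec" (rotation vector, rad) and "tvec" (3), from world to camera coordinates, as OpenCV has them. Camera axes: x right, y down, z forward; pixel columns grow to the right and rows downward; lengths in m; the calibration is good to about 2 mm. A picture is of the moment at which its call begins.
- close_job(): hands the job in; it is judged then, once.
The state is a dict: "t": time; "q": joint angles; "dq": joint speeds; "joint_torque": joint torques, N m; "tool_pos": TCP position; "orientation": TCP orientation; "force": force on the tool from outside, world axes, zero at the start; "wrist_torque": the same for the moment, N m; "opening": finger opening in m; "gripper_force": force on a finger pad.
Only numpy, scipy, OpenCV 4.12 (cv2) and the standard library are available. Lean on these libraries where they do the work, as an engineer would, in place of code of your own. Each camera call takes 0.05 s, during which the arm holds its last target. There are 200 camera calls.

## Working session

There is one attempt and no reset: what is moved stays moved. The work goes in short steps, Python scripts to look and compute and a tool call to move; the robot and the scene stay as the last step left them, time stands still between calls to the robot, and variables do not carry over. Pictures are saved under pics/ and viewed, at most 10 in all, crops included, and the job is handed in when it is done.

Besides the shell and the picture viewer there is one more tool, called after "Call:" as name(argument=value, ...) on one line, values as JSON. move_arm: Moves the arm, as the interface text tells. Its arguments: {"type":"object","properties":{"plan":{"type":"array","items":{"type":"array","items":{"type":"number"}}},"force":{"type":"number"}},"required":["plan"]}

```bash
mkdir -p pics; cat > h.py <<'E'
import numpy as np, cv2
from plant import read_state, read_camera, close_job, tips_ahead
from scipy.spatial.transform import Rotation as R
def cam(n):
    c=read_camera(n); Rm=R.from_rotvec(np.ravel(c['rvec'])).as_matrix(); t=np.ravel(c['tvec'])
    z=c['z_map']; v,u=np.indices(z.shape)
    P=np.stack([(u-c['cx'])/c['fx']*z,(v-c['cy'])/c['fy']*z,z],-1)
    c['W']=(P-t)@Rm; c['W'][z==0]=np.nan; c['R']=Rm;c['t']=t
    return c
E
python3 - <<'E'
from h import *
print(read_state(),tips_ahead)
ims=[]
for n in['side','top']:
    c=cam(n); cv2.imwrite(f'pics/{n}0.png',c['frame'][:,:,::-1]); np.savez(f'{n}0.npz',W=c['W'],f=c['frame'])
    print(n,c['fx'],c['cx'],c['cy'],-c['R'].T@c['t'],c['R'])
E
```

```text
{'t': 0.0, 'q': array([-1.19740406e+00,  1.31172458e-01,  1.48925998e+00,  1.15715604e-05,
        1.52301994e+00, -8.54638167e-02]), 'dq': array([-0.00023022, -0.00147797,  0.00126618, -0.00017317,  0.00194183,
        0.00052196]), 'joint_torque': array([ 5.28081400e-04, -5.59852445e+01, -4.91750264e+01,  7.70019251e-02,
        3.59716360e-02, -1.53647979e-04]), 'tool_pos': array([ 0.2655413 , -0.53742567,  0.2285913 ]), 'orientation': array([-3.05747863e+00, -7.14043047e-01,  4.00902932e-04]), 'force': array([-0.89421478, -0.13363929,  1.24761626]), 'wrist_torque': array([ 0.00340618, -0.02796284, -0.06500816]), 'gripper_force': 0.0, 'opening': 0.09287938299304808} 0.011
side 452.846164393658 330.21513251169677 202.06963971165106 [0.10655919 0.7610057  0.45760283] [[-0.86363712 -0.50345333  0.02580052]
 [-0.22794041  0.34434152 -0.91075358]
 [ 0.44963773 -0.79244158 -0.41214348]]
top 394.33886447967257 317.5416534494343 198.0002528991916 [0.32600668 0.11779522 0.99822641] [[-8.25825220e-02 -9.96584192e-01 -2.73498563e-04]
 [-9.73441074e-01  8.07235477e-02 -2.14233948e-01]
 [ 2.13524244e-01 -1.74257450e-02 -9.76782340e-01]]
```

View pics/top0.png

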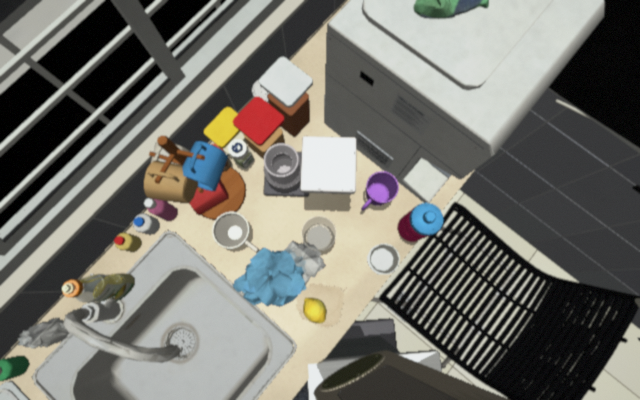

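View pics/side0.png

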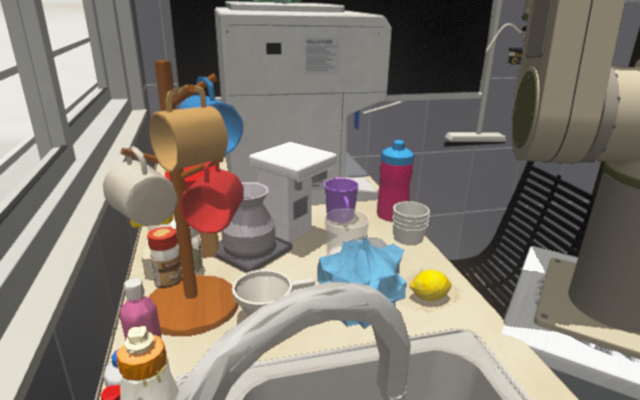

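The top view shows the dripper at (232,230) with its handle pointing to the lower right (255,250), the carafe at (282,165) and the head at (328,165). The glass is at (318,235), the cup at (380,188) and the bottle at (425,222). The mug tree stands at (190,180), left of the carafe.

```bash
cat > m.py <<'E'
from h import *
def circ(p):
    A=np.c_[2*p,np.ones(len(p))]; s=np.linalg.lstsq(A,(p**2).sum(1),rcond=None)[0]
    return s[:2],np.sqrt(s[2]+s[0]**2+s[1]**2)
E
python3 - <<'E'
from m import *
d=np.load('top0.npz');W=d['W']; z=W[...,2]; v,u=np.indices(z.shape)
def box(a,b,c,e): return (u>=a)&(u<=b)&(v>=c)&(v<=e)
h=box(290,365,125,215)&(abs(z-.179)<.006)
p=W[h]; r=cv2.minAreaRect(p[:,:2].astype(np.float32)); print('head',r,p[:,2].mean(),h.sum(),cv2.boxPoints(r))
for nm,b,zr,tol in[('carafe',(255,303,135,200),.133,.006),('drip',(205,270,205,265),.055,.006),('glass',(295,340,210,258),.093,.006),('cup',(355,402,165,215),.082,.006),('bottle',(395,445,195,245),.178,.02)]:
    m=box(*b)&(abs(z-zr)<tol); p=W[m]; print(nm,len(p),p.min(0),p.max(0),circ(cv2.convexHull(p[:,:2].astype(np.float32))[:,0].astype(float)))
# dripper handle
m=box(205,275,205,265)&(abs(z-.055)<.006); p=W[m][:,:2]; c=np.median(p,0)
print('handle area z'); print((z[236:256:2,244:272:2]*1000).round())
print('tree heights'); 
m=box(120,260,100,225)&(z>.15); q=W[m]; print(q.min(0),q.max(0))
for b in[(185,225,140,180),(190,230,180,215),(225,250,140,165),(235,285,95,140),(140,180,155,205),(205,245,108,140),(150,180,135,150)]:
    q=W[box(*b)]; k=q[:,2]>.05; print(b,np.nanpercentile(q[k],[1,99],axis=0).round(3).tolist())
E
python3 -c "
import cv2;a=cv2.imread('pics/top0.png')[120:270,130:330];cv2.imwrite('pics/c1.png',cv2.resize(a,None,fx=4,fy=4,interpolation=2))"
```

```text
head ((0.5932089686393738, 0.06225287914276123), (0.13891492784023285, 0.1545109748840332), 83.29425048828125) 0.17763522535466855 2984 [[ 0.5083714   0.00229173]
 [ 0.66182536 -0.01575058]
 [ 0.6780465   0.12221403]
 [ 0.5245926   0.14025635]]
carafe 262 [0.57208079 0.13937265 0.12700151] [0.65159791 0.21820813 0.13516515] (array([0.61189802, 0.1794264 ]), np.float64(0.0397430224158508))
drip 299 [0.38453927 0.25508621 0.04913859] [0.51519348 0.3605921  0.06062938] (array([0.45316185, 0.30658191]), np.float64(0.05714862019713287))
glass 100 [0.38817438 0.06735069 0.08706084] [0.48172238 0.1554152  0.09569113] (array([0.43290772, 0.11452834]), np.float64(0.047305663549696))
cup 152 [ 0.50288671 -0.10772707  0.07625072] [ 0.59518048 -0.01605981  0.08769977] (array([ 0.54929055, -0.06076784]), np.float64(0.045066697033816105))
bottle 224 [ 0.42121046 -0.15517513  0.15807353] [ 0.47232568 -0.10535343  0.17988812] (array([ 0.44650357, -0.13024568]), np.float64(0.024407749738502776))
handle area z
[[27. 57. -1. -1. -2. -0. -1. -2. -2. -3. -5. -0. -3. -2.]
 [35. 60.  0. -2. -2.  0. -0. -3.
[... 351 characters left out ...]
43. 75. 84. 84. 87. 79. -1.]
 [ 0. -2. -1. -2. -4. -4. 47. 79. 85. 85. 83. 85. 87. 83.]
 [-0. -0.  1. -1. -4. -3. 84. 81. 84. 88. 85. 86. 86. 85.]]
tree heights
[0.48626875 0.21544681 0.150021  ] [0.76270669 0.53607418 0.37934263]
(185, 225, 140, 180) [[0.525, 0.272, 0.06], [0.698, 0.412, 0.354]]
(190, 230, 180, 215) [[0.489, 0.288, 0.056], [0.547, 0.358, 0.323]]
(225, 250, 140, 165) [[0.566, 0.257, 0.051], [0.689, 0.32, 0.298]]
(235, 285, 95, 140) [[0.654, 0.159, 0.058], [0.81, 0.286, 0.214]]
(140, 180, 155, 205) [[0.496, 0.346, 0.061], [0.632, 0.525, 0.355]]
(205, 245, 108, 140) [[0.675, 0.252, 0.076], [0.77, 0.36, 0.165]]
(150, 180, 135, 150) [[0.573, 0.349, 0.112], [0.687, 0.463, 0.378]]
```

View pics/c1.png

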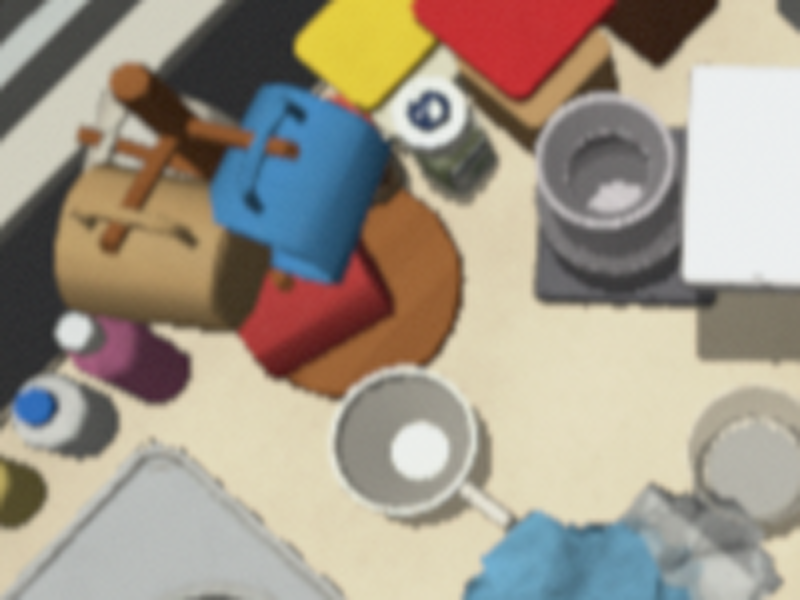

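The crop shows the dripper rim centred at (405,440). Its handle runs to about (505,515) and ends right against the blue bag at (580,560). I'll measure the axes precisely and check the clearances of the grasp and the placing against the point clouds.

```bash
cat >> m.py <<'E'
from scipy.optimize import least_squares
def boxes(P,pos,hd,op,up=0):
    """P cloud, pos grasp point, hd handle dir (xy) ; tool z down. coordinates: a along handle, b closing, h above grasp point"""
    d=P-pos; a=d[:,:2]@hd; b=d[:,:2]@np.array([-hd[1],hd[0]]); h=d[:,2]
    return a,b,h
E
cat > m2.py <<'E'
from m import *
d=np.load('top0.npz');W=d['W'];f=d['f'].astype(int); z=W[...,2]; v,u=np.indices(z.shape)
def box(a,b,c,e): return (u>=a)&(u<=b)&(v>=c)&(v<=e)
# dripper rim: whitish pts at z~.056 ; robust circle r~.044
s=f.max(2)-f.min(2)
m=box(205,252,205,252)&(abs(z-.057)<.006); p=W[m][:,:2]
r=least_squares(lambda c:np.hypot(*(p-c[:2]).T)-c[2],[.46,.31,.043],loss='soft_l1',f_scale=.002).x; c=r[:2]
q=W[box(235,275,225,262)&(abs(z-.054)<.007)&(s<60)]; q=q[:,:2]-c; rr=np.hypot(*q.T); k=(rr>.052)&(rr<.084); q=q[k]
ang=np.arctan2(q[:,1],q[:,0]); a=np.median(ang); hd=np.array([np.cos(a),np.sin(a)])
m=box(255,303,135,200)&(abs(z-.133)<.007); p=W[m][:,:2]
rc=least_squares(lambda c:np.hypot(*(p-c[:2]).T)-c[2],[.612,.179,.04],loss='soft_l1',f_scale=.002).x
# head edges: top plane
h=box(290,365,125,215)&(abs(z-.178)<.008); n,_,st,_=cv2.connectedComponentsWithStats(h.astype(np.uint8)); 
lab=_ if False else cv2.connectedComponents(h.astype(np.uint8))[1]; k=np.bincount(lab.ravel())[1:].argmax()+1
hp=W[cv2.erode((lab==k).astype(np.uint8),np.ones((2,2)))>0]; hr=cv2.minAreaRect(hp[:,:2].astype(np.float32))
if __name__=='__main__':
    print('drip',r,'handle ang',np.degrees(a),len(q),rr[k[:0] if 0 else slice(0)] if 0 else '', 'carafe',rc,'head',hr,np.median(hp[:,2]))
    P=np.r_[W.reshape(-1,3),np.load('side0.npz')['W'].reshape(-1,3)]; P=P[np.isfinite(P).all(1)]
    g=np.r_[c+.066*hd,.041]; print('grasp',g)
    A,B,H=boxes(P,g,hd,0)
    print('bag near handle (a,b range) per height');
    for lo in(-.02,0,.02,.04,.06):
        k=(abs(A)<.04)&(abs(B)<.07)&(H>lo)&(H<lo+.02)&(A>-.03)
        for b0 in np.arange(-.07,.07,.02):
            kk=k&(B>b0)&(B<b0+.02)
            if kk.any(): print(round(lo,2),round(b0,2),A[kk].min().round(3),kk.sum())
    k=(abs(A)<.05)&(abs(B)<.11)&(H>.06); print('body hits',k.sum(), np.c_[A,B,H][k][:5])
    # station yaw from left/front edges
    for yaw in (np.radians(-7),):
      for t in (0,10,20,30,40):
        an=yaw+np.pi+np.radians(t); hd2=np.array([np.cos(an),np.sin(an)]); g2=np.r_[rc[:2]+.066*hd2,.143]
        A,B,H=boxes(P,g2,hd2,0)
        k=(abs(A)<.048)&(abs(B)<.11)&(H>.055)
        k2=(abs(A)<.012)&(abs(B)<.05)&(H>-.02)
        print(t,g2.round(3),'body',k.sum(),[np.abs(B[(abs(A)<.048)&(H>.055)&(B*sg>0)]).min() for sg in(1,-1) if ((abs(A)<.048)&(H>.055)&(B*sg>0)).any()],'fing',k2.sum())
E
python3 m2.py
```

```text
drip [0.46963918 0.31542875 0.04284939] handle ang -131.94477202083544 48  carafe [0.61105744 0.17922071 0.03691861] head ((0.5781860947608948, 0.07290728390216827), (0.11658940464258194, 0.12203101068735123), 83.37907409667969) 0.17773425869432533
grasp [0.42552386 0.26633865 0.041     ]
bag near handle (a,b range) per height
-0.02 -0.05 0.014 1
-0.02 -0.01 -0.005 5
0 -0.07 0.018 2
0 -0.05 0.017 8
0 -0.03 -0.03 26
0 -0.01 -0.03 344
0 0.01 -0.03 25
0.02 -0.07 0.025 30
0.02 -0.05 0.019 13
0.02 -0.03 -0.028 86
0.02 -0.01 0.018 60
0.02 0.01 0.02 19
0.04 -0.07 0.027 67
0.04 -0.05 0.026 133
0.04 -0.03 0.019 202
0.04 -0.01 0.021 142
0.04 0.01 0.024 39
body hits 0 []
0 [0.546 0.187 0.143] body 1361 [np.float64(0.3031107761719782), np.float64(0.082803611772461)] fing 58
10 [0.545 0.176 0.143] body 508 [np.float64(0.2448004399191566), np.float64(0.089590522961742)] fing 231
20 [0.547 0.164 0.143] body 165 [np.float64(0.21459427706093273), np.float64(0.09556516664557815)] fing 272
30 [0.55  0.153 0.143] body 0 [np.float64(0.19029706648690933), np.float64(0.11460225981696631)] fing 441
40 [0.556 0.143 0.143] body 0 [np.float64(0.177559996316552), np.float64(0.14582808257637844)] fing 578
```

```bash
cat > m3.py <<'E'
from m2 import *
P=np.r_[W.reshape(-1,3),np.load('side0.npz')['W'].reshape(-1,3)]; P=P[np.isfinite(P).all(1)]
yaw=np.radians(-6.6); st=rc[:2]-R.from_euler('z',yaw).as_matrix()[:2,:2]@[0,.108]
Hx=np.stack(np.meshgrid(np.linspace(-.085,.04,26),np.linspace(-.06,.06,25),[.153,.165,.179]),-1).reshape(-1,3)
Hw=Hx@R.from_euler('z',yaw).as_matrix().T+np.r_[st,0]
def clear(Q,g,ang,pitch,op):
    hd=np.array([np.cos(ang),np.sin(ang),0]); zt=np.array([0,0,-1.])*np.cos(pitch)-hd*np.sin(pitch)
    yt=np.cross([0,0,-1.],hd); xt=np.cross(yt,zt); T=(Q-g)@np.stack([xt,yt,zt],1)
    def dist(lo,hi): 
        D=np.maximum(np.maximum(lo-T,T-hi),0); d=np.linalg.norm(D,axis=1); i=d.argmin(); return round(d[i]*1000),Q[i].round(3).tolist()
    b=dist(np.array([-.0375,-.094,-.25]),np.array([.0375,.094,-.065]))
    f=[dist(np.array([-.011,lo,-.065]),np.array([.011,lo+.0175,.019])) for lo in(op/2,-op/2-.0175)]
    return b,f
if __name__=='__main__':
    print('station',st)
    gx=.062
    for pt in(0,10,15):
        hd=np.array([np.cos(a),np.sin(a)]); g=np.r_[c+gx*hd,.041]
        Q=P[np.hypot(*(P[:,:2]-g[:2]).T)<.3]; 
        rel=Q[:,:2]-c; lr=rel@hd; lt=rel@[-hd[1],hd[0]]
        Q=Q[~((np.hypot(*rel.T)<.05)|((lr>0)&(lr<.084)&(abs(lt)<.012)))&(Q[:,2]>.008)]
        print('pick',pt,clear(Q,g,a,np.radians(pt),.05))
    for t in(-10,0,8,14,20):
      for pt in(0,10,15):
        an=yaw+np.pi+np.radians(t); hd=np.array([np.cos(an),np.sin(an)]); g=np.r_[rc[:2]+gx*hd,.143]
        Q=np.r_[P,Hw]; Q=Q[np.hypot(*(Q[:,:2]-rc[:2]).T)>.044]
        print('place',t,pt,clear(Q,g,an,np.radians(pt),.02))
E
python3 m3.py
```

```text
station [0.59864423 0.07193645]
pick 0 ((13, [0.39, 0.257, 0.093]), [(7, [0.383, 0.285, 0.04]), (17, [0.424, 0.238, 0.068])])
pick 10 ((3, [0.382, 0.244, 0.095]), [(3, [0.395, 0.268, 0.09]), (12, [0.424, 0.239, 0.07])])
pick 15 ((0, [0.371, 0.249, 0.094]), [(1, [0.393, 0.268, 0.085]), (10, [0.422, 0.235, 0.081])])
place -10 0 ((0, [0.584, 0.285, 0.32]), [(48, [0.579, 0.211, 0.077]), (29, [0.545, 0.14, 0.168])])
place -10 10 ((0, [0.584, 0.285, 0.32]), [(50, [0.579, 0.211, 0.077]), (29, [0.545, 0.14, 0.168])])
place -10 15 ((0, [0.569, 0.289, 0.32]), [(50, [0.579, 0.211, 0.077]), (30, [0.545, 0.14, 0.168])])
place 0 0 ((0, [0.581, 0.277, 0.316]), [(49, [0.567, 0.187, 0.076]), (19, [0.531, 0.142, 0.172])])
place 0 10 ((0, [0.567, 0.278, 0.313]), [(51, [0.579, 0.211, 0.077]), (19, [0.531, 0.142, 0.172])])
place 0 15 ((0, [0.555, 0.279, 0.303]), [(51, [0.567, 0.187, 0.076]), (19, [0.531, 0.142, 0.172])])
place 8 0 ((0, [0.577, 0.271, 0.309]), [(46, [0.531, 0.142, 0.172]), (10, [0.536, 0.14, 0.172])])
place 8 10 ((1, [0.559, 0.273, 0.295]), [(46, [0.531, 0.142, 0.172]), (8, [0.531, 0.142, 0.172])])
place 8 15 ((7, [0.551, 0.277, 0.29]), [(46, [0.531, 0.142, 0.172]), (8, [0.531, 0.142, 0.172])])
place 14 0 ((0, [0.574, 0.268, 0.3]), [(39, [0.531, 0.142, 0.172]), (3, [0.545, 0.14, 0.168])])
place 14 10 ((10, [0.552, 0.276, 0.294]), [(37, [0.531, 0.142, 0.172]), (2, [0.536, 0.14, 0.172])])
place 14 15 ((17, [0.546, 0.279, 0.288]), [(37, [0.531, 0.142, 0.172]), (2, [0.531, 0.14, 0.179])])
place 20 0 ((4, [0.567, 0.269, 0.297]), [(31, [0.531, 0.142, 0.172]), (0, [0.551, 0.138, 0.178])])
place 20 10 ((18, [0.523, 0.086, 0.182]), [(29, [0.531, 0.142, 0.172]), (0, [0.546, 0.136, 0.175])])
place 20 15 ((15, [0.523, 0.086, 0.182]), [(28, [0.531, 0.142, 0.172]), (0, [0.546, 0.136, 0.175])])
```

```bash
cat > g.py <<'E'
from h import *
def target(g,ang,pitch,xin=True,gp=.008):
    "TCP pose with grasp point g, tool x = minus handle direction ang(deg), pitched (deg)"
    a=np.radians(ang); hd=np.array([np.cos(a),np.sin(a),0]); zd=np.array([0,0,-1.])
    R0=np.stack([-hd,np.cross(zd,-hd),zd],1); Rm=R0@R.from_euler('y',pitch,degrees=True).as_matrix()
    return np.array(g)+gp*Rm[:,2],Rm
def go(p,Rm):
    s=read_state(); Rc=R.from_rotvec(s['orientation']).as_matrix()
    tw=R.from_matrix(Rc.T@Rm).as_rotvec(degrees=True)/6
    print('turn units',tw.round(2),'| shift AFTER turn',(Rm.T@(p-s['tool_pos'])/.025).round(2),'| shift BEFORE turn',(Rc.T@(p-s['tool_pos'])/.025).round(2),'t',s['t'],'F',s['force'].round(1))
E
python3 - <<'E'
from g import *
c=np.array([.4696,.3154]); a=-131.9; hd=np.array([np.cos(np.radians(a)),np.sin(np.radians(a))])
p,Rm=target(np.r_[c+.062*hd,.046+.13],a,0); print(p,Rm); go(p,Rm)
E
```

```text
[0.42819438 0.26925268 0.168     ] [[ 0.66783256  0.74431155  0.        ]
 [ 0.74431155 -0.66783256  0.        ]
 [ 0.          0.         -1.        ]]
turn units [-0.02 -0.   -3.64] | shift AFTER turn [ 28.36 -16.71   2.43] | shift BEFORE turn [ 20.12 -26.05   2.47] t 0.1 F [-0.1  0.6 -0.7]
```

Call:
move_arm(plan=[[0, 0, 0, 0.74, -0.96, -0.2, 93], [0, 0, 0, 0.74, -0.96, -0.2, 93], [0, 0, 0, 0.74, -0.96, -0.2, 93], [0, 0, 0, 0.74, -0.96, 0, 93], [0, 0, 0, 0.74, -0.96, 0, 93], [0, 0, 0, 0.74, -0.96, 0, 93], [0, 0, 0, 0.74, -0.96, 0, 93], [0, 0, 0, 0.74, -0.96, 0, 93], [0, 0, 0, 0.74, -0.96, 0, 93], [0, 0, 0, 0.74, -0.96, 0, 93]])

```text
t: 1.1
tool_pos: [0.3252, -0.2395, 0.2442]
orientation: [-3.059, -0.714, 0.0]
force: [-0.2, 0.3, -0.5]
opening: 0.0929
gripper_force: 0.0
```

Call:
move_arm(plan=[[0, 0, 0, 0.74, -0.96, 0, 93], [0, 0, 0, 0.74, -0.96, 0, 93], [0, 0, 0, 0.74, -0.96, 0, 93], [0, 0, 0, 0.74, -0.96, 0, 93], [0, 0, 0, 0.74, -0.96, 0, 93], [0, 0, 0, 0.74, -0.96, 0, 93], [0, 0, 0, 0.74, -0.96, 0, 93], [0, 0, 0, 0.74, -0.96, 0, 93], [0, 0, 0, 0.74, -0.96, 0, 93], [0, 0, 0, 0.74, -0.96, 0, 93]])

```text
t: 2.1
tool_pos: [0.3848, 0.0576, 0.2444]
orientation: [3.059, 0.715, -0.0]
force: [0.3, -0.2, -0.0]
opening: 0.0929
gripper_force: 0.0
```

```bash
cat > p.py <<'E'
from g import *
c=np.array([.4696,.3154]); a=-131.9; hd=np.array([np.cos(np.radians(a)),np.sin(np.radians(a))])
p,Rm=target(np.r_[c+.062*hd,.046+.13],a,0); go(p,Rm); print(read_state()['q'].round(2))
E
python3 p.py
```

```text
turn units [-0.    0.   -3.63] | shift AFTER turn [ 7.46 -4.36  3.06] | shift BEFORE turn [ 5.31 -6.82  3.06] t 2.1 F [ 0.3 -0.2 -0. ]
[ 0.02 -0.48  2.   -0.    1.62  1.13]
```

Call:
move_arm(plan=[[0, 0, 0, 0.76, -0.97, 0.2, 60], [0, 0, 0, 0.76, -0.97, 0.2, 60], [0, 0, 0, 0.76, -0.97, 0.2, 60], [0, 0, 0, 0.76, -0.97, 0.2, 60], [0, 0, 0, 0.76, -0.97, 0.2, 60], [0, 0, 0, 0.76, -0.97, 0.2, 60], [0, 0, 0, 0.75, -0.98, 0.2, 60], [0, 0, -1, 0, 0, 0, 60], [0, 0, -1, 0, 0, 0, 60], [0, 0, -1, 0, 0, 0, 60]])

```text
t: 3.1
tool_pos: [0.4282, 0.2677, 0.2089]
orientation: [2.907, 1.191, -0.002]
force: [0.7, -0.8, 0.4]
opening: 0.0599
gripper_force: 0.0
```

```bash
python3 p.py; python3 - <<'E'
from g import *
c=cam('wrist'); cv2.imwrite('pics/w1.png',c['frame'][:,:,::-1]); np.savez('w1.npz',W=c['W'],f=c['frame']); print(c['fx'],c['R'],-c['R'].T@c['t'])
E
```

```text
turn units [-0.    0.01 -0.59] | shift AFTER turn [ 0.05 -0.04  1.64] | shift BEFORE turn [ 0.05 -0.04  1.64] t 3.1 F [ 0.7 -0.8  0.4]
[ 0.46 -0.12  1.77 -0.    1.49  1.25]
352.46428770907465 [[ 7.01097208e-01 -7.13065675e-01 -2.21024291e-04]
 [-6.86730966e-01 -6.75287910e-01  2.69047986e-01]
 [-1.91998139e-01 -1.88477007e-01 -9.63126748e-01]] [0.48067203 0.32019141 0.3628348 ]
```

View pics/w1.png

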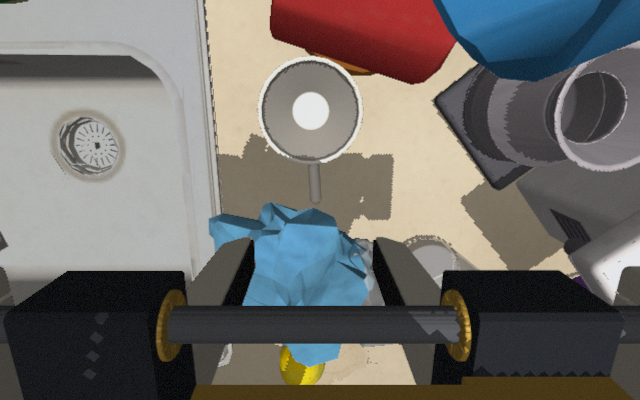

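The wrist view shows the dripper rim centred at (310,110) and the handle from (315,163) to (317,203), with the bag just beyond it. I'll refine the dripper pose from this closer view.

```bash
python3 - <<'E'
from m import *
d=np.load('w1.npz');W=d['W'];f=d['f'].astype(int);z=W[...,2];v,u=np.indices(z.shape)
m=(u>250)&(u<370)&(v>45)&(v<172)&(abs(z-.057)<.005); p=W[m][:,:2]
hull=cv2.convexHull(p.astype(np.float32))[:,0]
r=least_squares(lambda c:np.hypot(*(p-c[:2]).T)-c[2],[.47,.315,.043],loss='soft_l1',f_scale=.002).x
k=(u>300)&(u<330)&(v>160)&(v<205)&(abs(z-.055)<.005)&(np.ptp(f,axis=2)<40); q=W[k]; rel=q[:,:2]-r[:2]; rr=np.hypot(*rel.T)
mu=q.mean(0); ev=np.linalg.svd(q[:,:2]-mu[:2])[2][0]
print(r,np.median(W[m][:,2]),'handle',len(q),rr.min(),rr.max(),mu,'ang by centre',np.degrees(np.arctan2(*(np.median(rel,0)[::-1]))),'by line',np.degrees(np.arctan2(ev[1],ev[0])))
k=(u>500)&(abs(z-.133)<.005)&(v<200); p=W[k][:,:2]; print('carafe partial',len(p),least_squares(lambda c:np.hypot(*(p-c[:2]).T)-c[2],[.611,.179,.039],loss='soft_l1',f_scale=.002).x)
E
```

```text
[0.47256436 0.31591029 0.04229216] 0.056607867806547814 handle 513 0.04091216989305527 0.08073231262945932 [0.43351456 0.27236855 0.05459595] ang by centre -131.85251748668304 by line -131.369157556123
carafe partial 1718 [0.61152215 0.17990016 0.03661799]
```

```bash
cat > p.py <<'E'
from g import *
c=np.array([.4720,.3156]); a=-131.7; hd=np.array([np.cos(np.radians(a)),np.sin(np.radians(a))])
for h in(.10,.0):
  p,Rm=target(np.r_[c+.062*hd,.046+h],a,12); print(p.round(4)); go(p,Rm)
E
python3 p.py
```

```text
[0.4319 0.2706 0.1382]
turn units [ 0.05  2.01 -0.56] | shift AFTER turn [-0.41  0.03  2.81] | shift BEFORE turn [0.19 0.02 2.83] t 3.15 F [ 0.3  0.3 -0.6]
[0.4319 0.2706 0.0382]
turn units [ 0.05  2.01 -0.56] | shift AFTER turn [-1.24  0.03  6.72] | shift BEFORE turn [0.2  0.02 6.83] t 3.15 F [ 0.3  0.3 -0.6]
```

Call:
move_arm(plan=[[0, 0, 0, 0.06, 0, 0.7, 50], [0, 0, 0, 0.06, 0, 0.7, 50], [0, 0, 0, 0.06, 0.02, 0.7, 50], [0, 0, 0, 0, 0, 0.7, 50], [0, 0, -0.56, 0, 0, 0, 50], [0, 1, 0, 0, 0, 0, 50], [0, 1, 0, 0, 0, 0, 50], [0, 0, 0, 0, 0, 0, 50], [0, 0, 0, 0, 0, 0, 50], [0, 0, 0, 0, 0, 0, 50]])

```text
t: 4.15
tool_pos: [0.4332, 0.2707, 0.1408]
orientation: [-2.785, -1.228, -0.293]
force: [0.5, 0.5, 0.5]
opening: 0.05
gripper_force: 0.0
```

```bash
python3 p.py
```

```text
[0.4319 0.2706 0.1382]
turn units [ 0.03  0.   -0.11] | shift AFTER turn [-0.06 -0.04  0.09] | shift BEFORE turn [-0.06 -0.04  0.09] t 4.15 F [0.5 0.5 0.5]
[0.4319 0.2706 0.0382]
turn units [ 0.03  0.   -0.11] | shift AFTER turn [-0.89 -0.04  4.01] | shift BEFORE turn [-0.89 -0.04  4.01] t 4.15 F [0.5 0.5 0.5]
```

Call:
move_arm(plan=[[0, 0, -0.11, -0.13, 0, 0.57, 50], [0, 0, 0, -0.13, 0, 0.57, 50], [0, 0, 0, -0.13, -0.02, 0.57, 50], [0, 0, 0, -0.12, -0.02, 0.57, 50], [0, 0, 0, -0.12, 0, 0.57, 50], [0, 0, 0, -0.12, 0, 0.57, 50], [0, 0, 0, -0.14, 0, 0.59, 50], [0, 0, 0, 0, 0, 0, 50], [0, 0, 0, 0, 0, 0, 50], [0, 0, 0, 0, 0, 0, 50]])

```text
t: 5.15
tool_pos: [0.4321, 0.2707, 0.0382]
orientation: [-2.777, -1.246, -0.295]
force: [0.5, 0.2, 0.2]
opening: 0.0499
gripper_force: 0.0
```

```bash
python3 p.py
```

```text
[0.4319 0.2706 0.1382]
turn units [ 0.03 -0.01  0.01] | shift AFTER turn [ 0.82 -0.   -3.91] | shift BEFORE turn [ 0.83  0.01 -3.91] t 5.15 F [0.5 0.2 0.2]
[0.4319 0.2706 0.0382]
turn units [ 0.03 -0.01  0.01] | shift AFTER turn [-0.01 -0.   -0.  ] | shift BEFORE turn [-0.01 -0.   -0.  ] t 5.15 F [0.5 0.2 0.2]
```

On target with no contact, so I'll close the gripper.

Call:
move_arm(plan=[[0, 0, 0, 0, 0, 0, 20], [0, 0, 0, 0, 0, 0, 10], [0, 0, 0, 0, 0, 0, 0], [0, 0, 0, 0, 0, 0, 0], [0, 0, 0, 0, 0, 0, 0], [0, 0, 0, 0, 0, 0, 0], [0, 0, 0, 0, 0, 0, 0], [0, 0, 0, 0, 0, 0, 0], [0, 0, 0, 0, 0, 0, 0], [0, 0, 0, 0, 0, 0, 0]], force=30)

```text
t: 6.15
tool_pos: [0.431, 0.2701, 0.037]
orientation: [-2.778, -1.246, -0.293]
force: [-0.7, -1.0, 1.3]
opening: 0.0097
gripper_force: 30.0
```

Call:
move_arm(plan=[[0, 0, 0, 0.06, 0, -0.3, 0], [0, 0, 0, 0.06, 0, -0.3, 0], [0, 0, 0, 0.13, 0, -0.6, 0], [0, 0, 0, 0.17, 0, -0.8, 0], [0, 0, 0, 0.17, 0, -0.8, 0], [0, 0, 0, 0.17, 0, -0.8, 0], [0, 0, 0, 0.17, 0, -0.8, 0], [0, 0, 0, 0.17, 0, -0.8, 0], [0, 0, 0, 0.17, 0, -0.8, 0], [0, 0, 0, 0.17, 0, -0.8, 0]])

```text
t: 7.15
tool_pos: [0.4305, 0.2702, 0.2123]
orientation: [-2.778, -1.246, -0.294]
force: [1.0, 0.1, -1.4]
opening: 0.0098
gripper_force: 30.0
```

```bash
python3 - <<'E'
from m import *
print(read_state()['q'].round(2))
c=cam('wrist'); cv2.imwrite('pics/w2.png',c['frame'][:,:,::-1])
W=c['W'];z=W[...,2];v,u=np.indices(z.shape)
s=read_state(); Rc=R.from_rotvec(s['orientation']).as_matrix(); T=(W-s['tool_pos'])@Rc
np.savez('w2.npz',W=W,f=c['frame'],T=T)
d=cam('side'); cv2.imwrite('pics/s2.png',d['frame'][:,:,::-1])
E
```

```text
[ 0.4  -0.32  1.96  0.09  1.32  1.11]
```

View pics/w2.png

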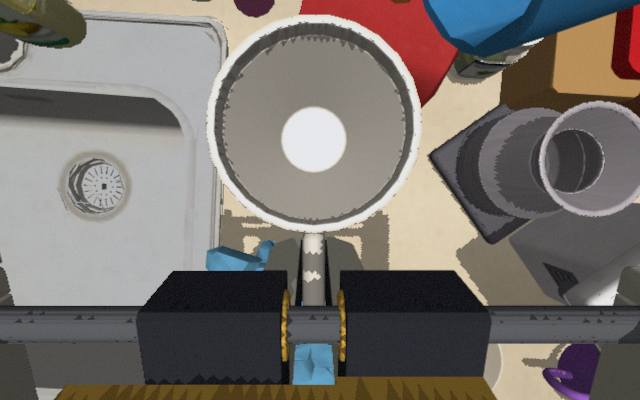

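View pics/s2.png

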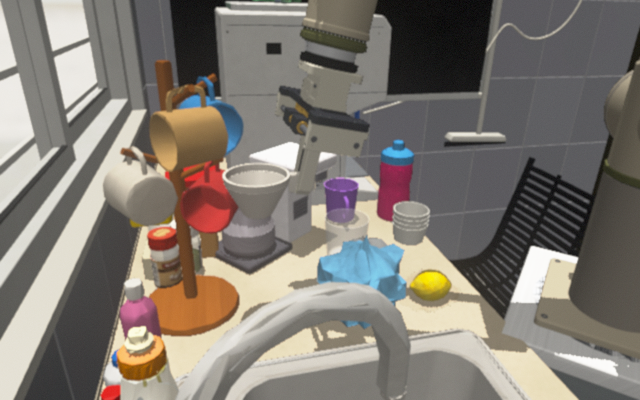

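The dripper is held, with its rim at (314,123) in the wrist view. The side view shows it hanging upright and clear of everything. Next I'll measure its pose in the tool frame, then plan the carry.

```bash
cat > rim.py <<'E'
from m import *
def rim(W,f,zexp,cx):
    v,u=np.indices(W.shape[:2]); z=W[...,2]
    m=(u>195)&(u<430)&(v>5)&(v<245)&(abs(z-zexp)<.012)&(f.min(2)>165)&(np.abs(np.hypot(W[...,0]-cx[0],W[...,1]-cx[1])-.043)<.008)
    p=W[m]; 
    for _ in range(3):
        A=np.c_[p[:,:2],np.ones(len(p))]; s=np.linalg.lstsq(A,p[:,2],rcond=None)[0]; e=p[:,2]-A@s; p=p[abs(e)<.003]
    q=p[:,:2]; r=least_squares(lambda c:np.hypot(*(q-c[:2]).T)-c[2],[*cx,.043],loss='soft_l1',f_scale=.002).x
    return r,s[:2],np.r_[r[:2],1]@s,len(p)
E
python3 - <<'E'
from rim import *
from g import *
d=np.load('w2.npz'); s=read_state(); Rc=R.from_rotvec(s['orientation']).as_matrix()
x=Rc[:2,0]/np.hypot(*Rc[:2,0]); print('x yaw',np.degrees(np.arctan2(x[1],x[0])))
g=s['tool_pos']-.008*Rc[:,2]; cx=g[:2]+.062*x; print('expect rim',cx,g[2]+.012)
r,sl,zc,n=rim(d['W'],d['f'].astype(int),g[2]+.012,cx); print('meas',r,sl,zc,n)
print('in tool', Rc.T@(np.r_[r[:2],zc]-s['tool_pos']), 'slope along x',sl@x,'across',sl@[-x[1],x[0]])
E
```

```text
x yaw 48.3560192129268
expect rim [0.47241235 0.31615904] 0.23479056124220565
meas [0.47137097 0.31680562 0.04272403] [0.00327602 0.00124085] 0.2321292324773188 5311
in tool [ 0.06235985 -0.00122926 -0.00393075] slope along x 0.0031041935958428103 across -0.0016235851385341053
```

```bash
cat > pl.py <<'E'
from g import *
import sys
car=np.array([.6113,.1796]); yaw=-6.6
def pose(axis,foot,t=11,pitch=12):
    "TCP for dripper axis xy and foot z; handle turned t from station front"
    a=yaw+180+t; p,Rm=target([0,0,0],a,pitch); hx=Rm[:2,0]/np.hypot(*Rm[:2,0]); ly=Rm[:2,1]
    g=np.r_[np.array(axis)-.062*hx+.0006*ly,foot+.046]; return p+g,Rm
def shift(dw):
    Rc=R.from_rotvec(read_state()['orientation']).as_matrix(); return (Rc.T@np.array(dw)/.025).round(2)
E
python3 - <<'E'
from pl import *
s=read_state(); print(shift([-.01,-.085,.03])); p,Rm=pose(car+[0,.003],.195); print(p); go(p,Rm)
Rc=R.from_rotvec(s['orientation']).as_matrix(); print('per 5.5deg world -z', Rc.T@[0,0,-5.5/6])
E
```

```text
[-2.49  1.97 -1.76]
[0.55118715 0.17737279 0.23317482]
turn units [-1.5  -0.07  7.16] | shift AFTER turn [4.5  4.1  0.21] | shift BEFORE turn [ 0.5   6.05 -0.6 ] t 7.25 F [ 0.3  0.6 -1. ]
per 5.5deg world -z [-0.19580289 -0.00470584  0.89549811]
```

Call:
move_arm(plan=[[0, 0, 0, -0.5, 0.4, -0.35, 0], [0, 0, 0, -0.5, 0.4, -0.35, 0], [0, 0, 0, -0.5, 0.4, -0.35, 0], [0, 0, 0, -0.5, 0.4, -0.35, 0], [0, 0, 0, -0.5, 0.4, -0.35, 0], [-0.19, 0, 0.89, 0, 0, 0, 0], [-0.19, 0, 0.89, 0, 0, 0, 0], [-0.19, 0, 0.89, 0, 0, 0, 0], [-0.19, 0, 0.89, 0, 0, 0, 0], [-0.19, 0, 0.89, 0, 0, 0, 0]])

```text
t: 8.25
tool_pos: [0.4207, 0.1844, 0.2395]
orientation: [-3.039, -0.557, -0.32]
force: [-0.7, -0.5, -0.8]
opening: 0.0097
gripper_force: 30.0
```

```bash
python3 - <<'E'
from pl import *
p,Rm=pose(car+[0,.003],.195); go(p,Rm)
E
```

```text
turn units [-0.54 -0.    2.67] | shift AFTER turn [5.02 0.68 1.32] | shift BEFORE turn [4.62 2.11 1.25] t 8.25 F [-0.7 -0.5 -0.8]
```

Call:
move_arm(plan=[[-0.18, 0, 0.89, 0, 0, 0, 0], [-0.18, 0, 0.89, 0, 0, 0, 0], [-0.18, 0, 0.89, 0, 0, 0, 0], [0, 0, 0, 0.4, 0.1, 0, 0], [0, 0, 0, 0.4, 0.1, 0, 0], [0, 0, 0, 0.4, 0.1, 0, 0], [0, 0, 0, 0.3, 0.1, 0, 0], [0, 0, 0, 0, 0, 0, 0], [0, 0, 0, 0, 0, 0, 0], [0, 0, 0, 0, 0, 0, 0]])

```text
t: 9.25
tool_pos: [0.4583, 0.1775, 0.2483]
orientation: [-3.113, -0.126, -0.329]
force: [0.1, -0.2, -1.7]
opening: 0.0099
gripper_force: 30.0
```

```bash
python3 - <<'E'
from rim import *
from pl import *
p,Rm=pose(car+[0,.003],.195); go(p,Rm)
c=cam('wrist'); cv2.imwrite('pics/w3.png',c['frame'][:,:,::-1]); W=c['W'];z=W[...,2]
s=read_state(); Rc=R.from_rotvec(s['orientation']).as_matrix(); x=Rc[:2,0]/np.hypot(*Rc[:2,0]); g=s['tool_pos']-.008*Rc[:,2]; cx=g[:2]+.062*x
r,sl,zc,n=rim(W,c['frame'].astype(int),g[2]+.012,cx); print('rim',r,zc,n,'expect',cx,g[2]+.012)
m=(abs(z-.133)<.006)&(np.hypot(W[...,0]-.611,W[...,1]-.18)<.046); q=W[m][:,:2]
print('carafe',len(q),least_squares(lambda c:np.hypot(*(q-c[:2]).T)-c[2],[.611,.179,.039],loss='soft_l1',f_scale=.002).x)
E
```

```text
turn units [-0.01 -0.01  0.04] | shift AFTER turn [3.5  0.29 1.36] | shift BEFORE turn [3.49 0.31 1.36] t 9.25 F [ 0.1 -0.2 -1.7]
rim [0.51973072 0.18265448 0.04271995] 0.26817978468477977 5099 expect [0.51839683 0.18248943] 0.26815703993725554
carafe 583 [0.60897575 0.17881943 0.03864323]
```

View pics/w3.png

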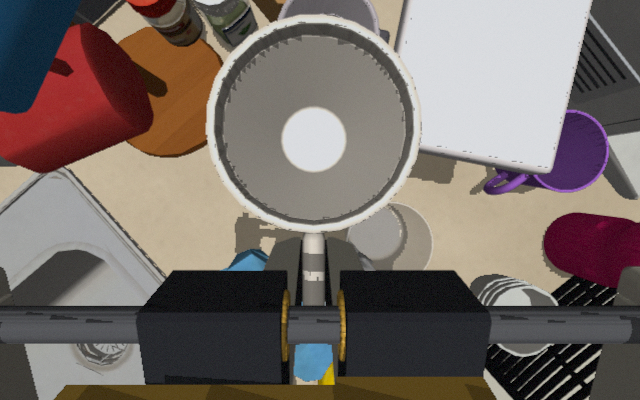

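The view shows the carafe ahead behind the dripper at (330,20), the head at the right and the red mug at the left. Next is the move to hover.

Call:
move_arm(plan=[[0, 0, 0, 0.4, 0.03, 0.08, 0], [0, 0, 0, 0.4, 0.03, 0.08, 0], [0, 0, 0, 0.4, 0.03, 0.08, 0], [0, 0, 0, 0.4, 0.03, 0.08, 0], [0, 0, 0, 0.4, 0.03, 0.08, 0], [0, 0, 0, 0.4, 0.03, 0.15, 0], [0, 0, 0, 0.4, 0.03, 0.15, 0], [0, 0, 0, 0.4, 0.03, 0.3, 0], [0, 0, 0, 0.3, 0.05, 0.36, 0], [0, 0, 0, 0, 0, 0, 0]])

```text
t: 10.3
tool_pos: [0.5517, 0.1775, 0.2316]
orientation: [-3.114, -0.126, -0.325]
force: [-1.4, -0.8, -0.8]
opening: 0.0099
gripper_force: 30.0
```

```bash
python3 - <<'E'
from m3 import *
from pl import *
p,Rm=pose(car+[0,.002],.135); go(p,Rm)
s=read_state(); print(s['tool_pos'],s['force'])
W=cam('top'); f=W['frame']; cv2.imwrite('pics/t4.png',cv2.resize(f[90:260,130:380,::-1],None,fx=3,fy=3,interpolation=2))
E
```

```text
turn units [-0.01  0.01  0.04] | shift AFTER turn [-0.51  0.04  2.28] | shift BEFORE turn [-0.51  0.04  2.28] t 10.3 F [-1.4 -0.8 -0.8]
[0.55166613 0.17749527 0.23158606] [-1.41361907 -0.82994972 -0.81173349]
```

View pics/t4.png

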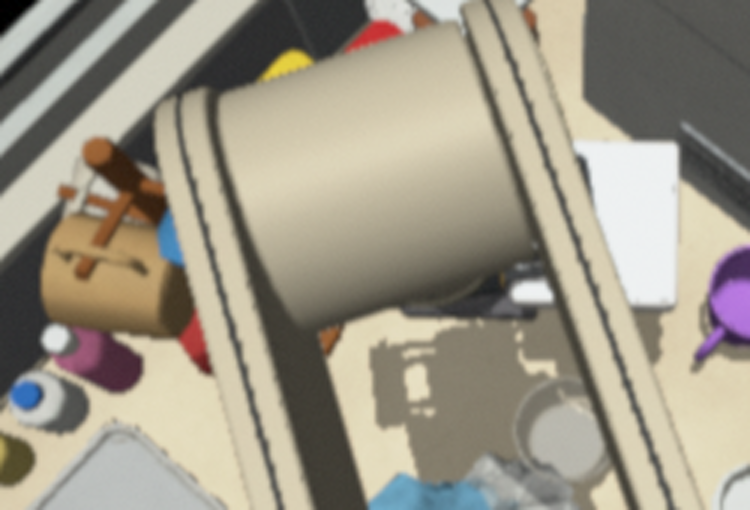

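Call:
move_arm(plan=[[0, 0, 0, -0.06, 0, 0.29, 0], [0, 0, 0, -0.06, 0, 0.29, 0], [0, 0, 0, -0.06, 0.02, 0.29, 0], [0, 0, 0, -0.06, 0.02, 0.29, 0], [0, 0, 0, -0.06, 0, 0.29, 0], [0, 0, 0, -0.07, 0, 0.29, 0], [0, 0, 0, -0.07, 0, 0.29, 0], [0, 0, 0, -0.07, 0, 0.25, 0], [0, 0, 0, 0, 0, 0, 0], [0, 0, 0, 0, 0, 0, 0]])

```text
t: 11.35
tool_pos: [0.551, 0.1769, 0.1751]
orientation: [-3.113, -0.126, -0.329]
force: [0.2, -0.9, -0.6]
opening: 0.0104
gripper_force: 30.0
```

```bash
cat > chk.py <<'E'
from rim import *
from pl import *
c=cam('wrist'); W=c['W'];z=W[...,2]; f=c['frame'].astype(int)
cv2.imwrite('pics/w_last.png',c['frame'][:,:,::-1])
s=read_state(); Rc=R.from_rotvec(s['orientation']).as_matrix(); x=Rc[:2,0]/np.hypot(*Rc[:2,0]); g=s['tool_pos']-.008*Rc[:,2]; cx=g[:2]+.062*x
r,sl,zc,n=rim(W,f,g[2]+.012,cx); print('rim',r,zc,n,'slope',sl,'expect',cx,g[2]+.012,'foot',zc-.058)
m=(abs(z-.133)<.006)&(np.hypot(W[...,0]-.611,W[...,1]-.18)<.046); q=W[m][:,:2]; print('carafe pts',len(q))
v,u=np.indices(z.shape); h=(abs(z-.179)<.004)&(f.min(2)>150)&(W[...,1]<.15)&(W[...,1]>0)&(W[...,0]>.5)&(u>420)
hp=W[h]; print('head',h.sum(),cv2.minAreaRect(hp[:,:2].astype(np.float32)) if h.sum()>50 else '')
if h.sum()>50:
    # left edge: max local y
    Ry=R.from_euler('z',-6.6,degrees=True).as_matrix()[:2,:2]; L=(hp[:,:2]-r[:2])@Ry; print('head left edge local y rel dripper',np.percentile(L[:,1],[98,100]),'front x',np.percentile(L[:,0],[0,2]))
for d in(.133,.12,.102): 
    p,Rm=pose(car,d); go(p,Rm)
E
python3 chk.py
```

```text
rim [0.61240966 0.18204881 0.04268902] 0.1949548262371378 5063 slope [0.00322609 0.00149111] expect [0.61133352 0.1818557 ] 0.19528665229499625 foot 0.1369548262371378
carafe pts 0
head 42701 ((0.5823881030082703, 0.07752017676830292), (0.11014801263809204, 0.12323112040758133), 83.55194091796875)
head left edge local y rel dripper [-0.05524485 -0.05208065] front x [-0.07934984 -0.05613209]
turn units [-0.02 -0.02  0.04] | shift AFTER turn [-0.04  0.1   0.17] | shift BEFORE turn [-0.05  0.1   0.17] t 11.4 F [-0.1  0.3 -0.6]
turn units [-0.02 -0.02  0.04] | shift AFTER turn [-0.15  0.1   0.67] | shift BEFORE turn [-0.15  0.1   0.67] t 11.4 F [-0.1  0.3 -0.6]
turn units [-0.02 -0.02  0.04] | shift AFTER turn [-0.3   0.1   1.38] | shift BEFORE turn [-0.31  0.1   1.38] t 11.4 F [-0.1  0.3 -0.6]
```

Call:
move_arm(plan=[[0, 0, 0, -0.05, 0.02, 0.17, 0], [0, 0, 0, -0.05, 0.02, 0.17, 0], [0, 0, 0, -0.05, 0.02, 0.17, 0], [0, 0, 0, -0.03, 0.02, 0.16, 0], [0, 0, 0, -0.03, 0, 0.14, 0], [0, 0, 0, -0.03, 0, 0.12, 0], [0, 0, 0, -0.03, 0, 0.12, 0], [0, 0, 0, -0.03, 0, 0.12, 0], [0, 0, 0, 0, 0, 0, 0], [0, 0, 0, 0, 0, 0, 0]])

```text
t: 12.4
tool_pos: [0.55, 0.1749, 0.145]
orientation: [-3.112, -0.126, -0.329]
force: [0.6, 0.4, -1.9]
opening: 0.01
gripper_force: 30.0
```

```bash
python3 chk.py
```

```text
rim [0.61137727 0.17999335 0.04272902] 0.1648492524748518 5111 slope [0.00399091 0.00173685] expect [0.61018095 0.17977982] 0.16494558550057778 foot 0.1068492524748518
carafe pts 5986
head 46295 ((0.5840433239936829, 0.09096509218215942), (0.08324628323316574, 0.12309430539608002), 83.4832534790039)
head left edge local y rel dripper [-0.05154011 -0.04988642] front x [-0.07842617 -0.0689903 ]
turn units [-0.02 -0.02  0.04] | shift AFTER turn [ 0.26  0.02 -1.01] | shift BEFORE turn [ 0.26  0.02 -1.01] t 12.45 F [ 0.1 -0.3 -0.8]
turn units [-0.02 -0.02  0.04] | shift AFTER turn [ 0.15  0.02 -0.5 ] | shift BEFORE turn [ 0.15  0.02 -0.5 ] t 12.45 F [ 0.1 -0.3 -0.8]
turn units [-0.02 -0.02  0.04] | shift AFTER turn [0.   0.02 0.2 ] | shift BEFORE turn [0.   0.02 0.2 ] t 12.45 F [ 0.1 -0.3 -0.8]
```

Call:
move_arm(plan=[[0, 0, 0, -0.01, 0, 0.05, 0], [0, 0, 0, -0.01, 0, 0.05, 0], [0, 0, 0, -0.01, 0, 0.05, 0], [0, 0, 0, -0.01, 0, 0.05, 0], [0, 0, 0, 0, 0, 0.03, 0], [0, 0, 0, 0, 0, 0, 0], [0, 0, 0, 0, 0, 0, 0], [0, 0, 0, 0, 0, 0, 0], [0, 0, 0, 0, 0, 0, 0], [0, 0, 0, 0, 0, 0, 0]])

```text
t: 13.45
tool_pos: [0.5506, 0.1749, 0.1396]
orientation: [-3.112, -0.126, -0.331]
force: [4.0, -2.2, 4.6]
opening: 0.0094
gripper_force: 30.0
```

```bash
python3 chk.py
```

```text
rim [0.61200713 0.17972232 0.04271654] 0.159839680984547 5173 slope [0.00900316 0.00319945] expect [0.61070613 0.17981074] 0.1593926908040428 foot 0.10183968098454702
carafe pts 7107
head 45775 ((0.584418535232544, 0.09360718727111816), (0.0782584622502327, 0.12320317327976227), 83.78599548339844)
head left edge local y rel dripper [-0.05116856 -0.04940875] front x [-0.07892654 -0.06710407]
turn units [-0.02 -0.02  0.04] | shift AFTER turn [ 0.28  0.02 -1.23] | shift BEFORE turn [ 0.29  0.02 -1.23] t 13.5 F [ 2.8 -1.8  3.7]
turn units [-0.02 -0.02  0.04] | shift AFTER turn [ 0.18  0.02 -0.72] | shift BEFORE turn [ 0.18  0.02 -0.72] t 13.5 F [ 2.8 -1.8  3.7]
turn units [-0.02 -0.02  0.04] | shift AFTER turn [ 0.03  0.02 -0.02] | shift BEFORE turn [ 0.03  0.02 -0.02] t 13.5 F [ 2.8 -1.8  3.7]
```

The dripper is touching the seat with its foot at about 102 mm, as expected. I'll open the gripper slightly.

Call:
move_arm(plan=[[0, 0, 0, 0, 0, 0, 11], [0, 0, 0, 0, 0, 0, 12], [0, 0, 0, 0, 0, 0, 14], [0, 0, 0, 0, 0, 0, 16], [0, 0, 0, 0, 0, 0, 18], [0, 0, 0, 0, 0, 0, 20], [0, 0, 0, 0, 0, 0, 20], [0, 0, 0, 0, 0, 0, 20], [0, 0, 0, 0, 0, 0, 20], [0, 0, 0, 0, 0, 0, 20]])

```text
t: 14.5
tool_pos: [0.5502, 0.1749, 0.1392]
orientation: [-3.112, -0.126, -0.329]
force: [-0.7, 0.3, -0.0]
opening: 0.0199
gripper_force: 0.0
```

```bash
python3 chk.py
```

```text
rim [0.61241314 0.17892369 0.04272965] 0.1595488901028791 5389 slope [0.03124224 0.00498601] expect [0.61034959 0.17975859] 0.15900684299112755 foot 0.1015488901028791
carafe pts 7234
head 45814 ((0.5843023061752319, 0.0932229682803154), (0.07917126268148422, 0.12273543328046799), 83.23152923583984)
head left edge local y rel dripper [-0.0503893  -0.04881974] front x [-0.07952506 -0.06741921]
turn units [-0.02 -0.01  0.04] | shift AFTER turn [ 0.3   0.02 -1.24] | shift BEFORE turn [ 0.3   0.02 -1.24] t 14.55 F [ 0.  -0.3 -0.4]
turn units [-0.02 -0.01  0.04] | shift AFTER turn [ 0.19  0.02 -0.74] | shift BEFORE turn [ 0.2   0.02 -0.74] t 14.55 F [ 0.  -0.3 -0.4]
turn units [-0.02 -0.01  0.04] | shift AFTER turn [ 0.04  0.02 -0.03] | shift BEFORE turn [ 0.04  0.02 -0.03] t 14.55 F [ 0.  -0.3 -0.4]
```

View pics/w_last.png

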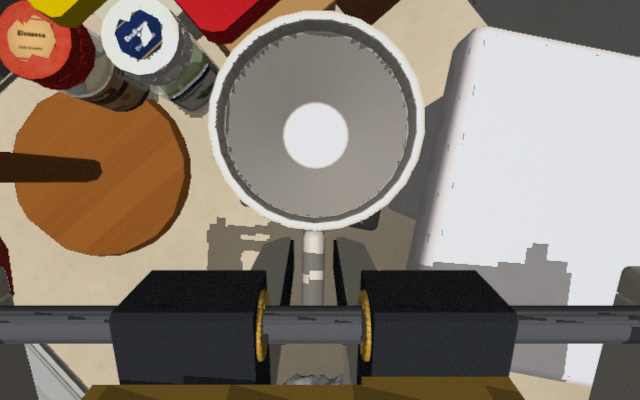

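The dripper is released and seated: foot at 101.5 mm, tilt about 0.03 rad, handle at (314,265) free between the fingers. Backing off along the fingers.

Call:
move_arm(plan=[[0, 0, 0, 0, 0, -0.2, 22], [0, 0, 0, 0, 0, -0.3, 22], [0, 0, 0, 0, 0, -0.4, 22], [0, 0, 0, 0, 0, -0.5, 22], [0, 0, 0, 0, 0, -0.6, 22], [0, 0, 0, 0, 0, -0.7, 22], [0, 0, 0, 0, 0, -0.7, 22], [0, 0, 0, 0, 0, -0.7, 22], [0, 0, 0, 0, 0, -0.7, 0], [0, 0, 0, 0, 0, -0.7, 0]])

```text
t: 15.55
tool_pos: [0.5213, 0.1725, 0.2759]
orientation: [-3.112, -0.126, -0.332]
force: [-0.2, 0.2, -0.1]
opening: 0.0105
gripper_force: 0.0
```

```bash
python3 - <<'E'
from m import *
s=read_state(); print(s['tool_pos'],s['orientation'],s['q'].round(2),s['t'])
c=cam('wrist'); cv2.imwrite('pics/w5.png',c['frame'][:,:,::-1]); W=c['W'];z=W[...,2]; f=c['frame'].astype(int)
near=np.hypot(W[...,0]-.611,W[...,1]-.18)
p=W[(abs(z-.16)<.006)&(near<.055)&(f.min(2)>150)&(near>.035)]
A=np.c_[p[:,:2],np.ones(len(p))]; sl=np.linalg.lstsq(A,p[:,2],rcond=None)[0]
r=least_squares(lambda c:np.hypot(*(p[:,:2]-c[:2]).T)-c[2],[.611,.179,.043],loss='soft_l1',f_scale=.002).x; print('drip',r,sl[:2],np.r_[r[:2],1]@sl)
q=W[(abs(z-.133)<.005)&(near<.05)][:,:2]; print('carafe',len(q))
h=(abs(z-.178)<.005)&(f.min(2)>150)&(W[...,1]<.15)&(W[...,0]>.48); n,l,st,ce=cv2.connectedComponentsWithStats(h.astype(np.uint8)); k=st[1:,4].argmax()+1; hp=W[l==k]; print('head',cv2.minAreaRect(hp[:,:2].astype(np.float32)),st[k])
E
```

```text
[0.52131621 0.17246445 0.27588204] [-3.11189213 -0.12610511 -0.3316739 ] [ 0.25 -0.23  1.77 -0.03  1.39  1.74] 15.55
drip [0.61214797 0.17890797 0.04285349] [0.03731817 0.00572653] 0.15943306897824913
carafe 1651
head ((0.5823789834976196, 0.07323300838470459), (0.11863148957490921, 0.1237635686993599), 83.39325714111328) [  360    66   186   190 25231]
```

```bash
python3 - <<'E'
from m import *
c=cam('side'); f=c['frame']; 
for nm,W in(('side0',np.load('side0.npz')['W']),('side',c['W'])):
    Ry=R.from_euler('z',-6.6,degrees=True).as_matrix()[:2,:2]; L=W.copy(); L[...,:2]=(W[...,:2]-[.600,.0715])@Ry
    x,y,z=L[...,0],L[...,1],L[...,2]
    for lab,m in(('head front',(z>.158)&(z<.174)&(abs(y)<.052)&(x<-.06)&(x>-.11)),('tower front',(z>.05)&(z<.14)&(y>-.03)&(y<.03)&(x<-.02)&(x>-.06)),('head left',(z>.158)&(z<.174)&(x>-.07)&(x<.03)&(y>.045)&(y<.075)),('tower left',(z>.08)&(z<.14)&(x>-.03)&(x<.03)&(y>.03)&(y<.05)),('top',(abs(x+.02)<.05)&(abs(y)<.05)&(z>.15))):
        p=L[m]; print(nm,lab,m.sum(),np.median(p,0).round(4) if m.sum() else '',np.percentile(p,[10,90],axis=0).round(3).tolist() if m.sum() else '')
d=cam('wrist'); s=read_state(); Rc=R.from_rotvec(s['orientation']).as_matrix(); print('cam in tool',Rc.T@(-d['R'].T@d['t']-s['tool_pos']),'axis',Rc.T@d['R'][2])
E
```

```text
side0 head front 266 [-0.0802  0.0035  0.1663] [[-0.081, -0.039, 0.16], [-0.079, 0.042, 0.173]]
side0 tower front 665 [-0.0359  0.0025  0.0877] [[-0.037, -0.023, 0.058], [-0.034, 0.025, 0.121]]
side0 head left 305 [-0.0223  0.0587  0.1662] [[-0.061, 0.057, 0.16], [0.019, 0.06, 0.172]]
side0 tower left 567 [-0.0038  0.039   0.1135] [[-0.025, 0.037, 0.086], [0.019, 0.04, 0.135]]
side0 top 853 [-0.0224  0.0033  0.1802] [[-0.061, -0.039, 0.18], [0.019, 0.041, 0.181]]
side head front 255 [-0.0802  0.0032  0.1665] [[-0.081, -0.041, 0.16], [-0.079, 0.042, 0.172]]
side tower front 670 [-0.0359  0.0024  0.0883] [[-0.037, -0.024, 0.058], [-0.034, 0.026, 0.12]]
side head left 354 [-0.0159  0.0591  0.1652] [[-0.059, 0.058, 0.16], [0.02, 0.067, 0.172]]
side tower left 200 [-0.009   0.039   0.0906] [[-0.026, 0.038, 0.082], [0.013, 0.04, 0.137]]
side top 856 [-0.0225  0.0034  0.1803] [[-0.061, -0.038, 0.18], [0.019, 0.041, 0.181]]
cam in tool [ 0.07401602 -0.00027718 -0.15628808] axis [-2.65565543e-01 -5.92262148e-04  9.64092626e-01]
```

```bash
cat > b.py <<'E'
from g import *
S=np.array([.6045,.0703]); Y=R.from_euler('z',-6.6,degrees=True).as_matrix()
def pose(x,y,z,tilt=60):
    Rm=Y@np.array([[1,0,0],[0,-1,0],[0,0,-1.]])@R.from_euler('y',tilt,degrees=True).as_matrix()
    return np.r_[S,0]+Y@[x,y,z],Rm
def loc():
    s=read_state(); print('local TCP',(Y.T@(s['tool_pos']-np.r_[S,0])*1000).round(1),'F',s['force'].round(2),'t',s['t'])
if __name__=='__main__':
    loc(); print(read_state()['q'].round(2))
    for a in((-.16,-.022,.25),(-.115,-.022,.25),(-.115,-.022,.118),(-.079,-.022,.118)): go(*pose(*a))
E
python3 b.py
```

```text
local TCP [-93.4  92.3 276.2] F [-0.26 -0.82  0.46] t 15.7
[ 0.25 -0.23  1.77 -0.03  1.39  1.74]
turn units [-1.15  7.92  1.55] | shift AFTER turn [-2.24  4.57 -1.78] | shift BEFORE turn [-3.65  3.97  0.27] t 15.7 F [-0.3 -0.8  0.5]
turn units [-1.15  7.92  1.55] | shift AFTER turn [-1.34  4.57 -0.22] | shift BEFORE turn [-1.92  4.32  0.65] t 15.7 F [-0.3 -0.8  0.5]
turn units [-1.15  7.92  1.55] | shift AFTER turn [-5.91  4.57  2.42] | shift BEFORE turn [-3.05  4.33  5.81] t 15.7 F [-0.3 -0.8  0.5]
turn units [-1.15  7.92  1.55] | shift AFTER turn [-5.19  4.57  3.66] | shift BEFORE turn [-1.67  4.61  6.11] t 15.7 F [-0.3 -0.8  0.5]
```

Call:
move_arm(plan=[[0, 0, 0, -0.73, 0.4, 0, 0], [0, 0, 0, -0.73, 0.8, 0, 0], [0, 0, 0, -0.73, 0.9, 0, 0], [0, 0, 0, -0.73, 0.9, 0, 0], [0, 0, 0, -0.73, 0.97, 0, 0], [-0.14, 0.99, 0.19, 0, 0, 0, 0], [-0.14, 0.99, 0.19, 0, 0, 0, 0], [-0.14, 0.99, 0.19, 0, 0, 0, 0], [-0.14, 0.99, 0.19, 0, 0, 0, 0], [-0.14, 0.99, 0.19, 0, 0, 0, 0]], force=20)

```text
t: 16.7
tool_pos: [0.4875, 0.0829, 0.2525]
orientation: [2.906, -0.057, 1.052]
force: [0.7, -1.3, -0.1]
opening: 0.0004
gripper_force: 0.0
```

Call:
move_arm(plan=[[-0.14, 0.99, 0.19, 0, 0, 0, 0], [-0.14, 0.99, 0.19, 0, 0, 0, 0], [-0.14, 0.99, 0.19, 0, 0, 0, 0], [0, 0, 0, 0, 0, 0, 0], [0, 0, 0, 0, 0, 0, 0], [0, 0, 0, 0, 0, 0, 0], [0, 0, 0, 0, 0, 0, 0], [0, 0, 0, 0, 0, 0, 0], [0, 0, 0, 0, 0, 0, 0], [0, 0, 0, 0, 0, 0, 0]])

```text
t: 17.7
tool_pos: [0.5214, 0.1023, 0.2645]
orientation: [2.687, -0.165, 1.425]
force: [-0.2, 0.1, 0.1]
opening: 0.0002
gripper_force: 0.0
```

```bash
python3 b.py; python3 - <<'E'
from h import *
c=cam('side'); cv2.imwrite('pics/s6.png',c['frame'][:,:,::-1])
c=cam('wrist'); cv2.imwrite('pics/w6.png',c['frame'][:,:,::-1])
E
```

```text
local TCP [-86.2  22.2 264.5] F [-0.2   0.11  0.13] t 17.7
[ 0.41 -0.89  2.5  -0.7   0.77  2.42]
turn units [0.38 0.67 0.15] | shift AFTER turn [-1.98  1.77 -2.27] | shift BEFORE turn [-2.16  1.82 -2.05] t 17.7 F [-0.2  0.1  0.1]
turn units [0.38 0.67 0.15] | shift AFTER turn [-1.08  1.77 -0.71] | shift BEFORE turn [-1.15  1.78 -0.56] t 17.7 F [-0.2  0.1  0.1]
turn units [0.38 0.67 0.15] | shift AFTER turn [-5.65  1.77  1.93] | shift BEFORE turn [-5.52  1.6   2.39] t 17.7 F [-0.2  0.1  0.1]
turn units [0.38 0.67 0.15] | shift AFTER turn [-4.93  1.77  3.18] | shift BEFORE turn [-4.72  1.56  3.58] t 17.7 F [-0.2  0.1  0.1]
```

View pics/s6.png

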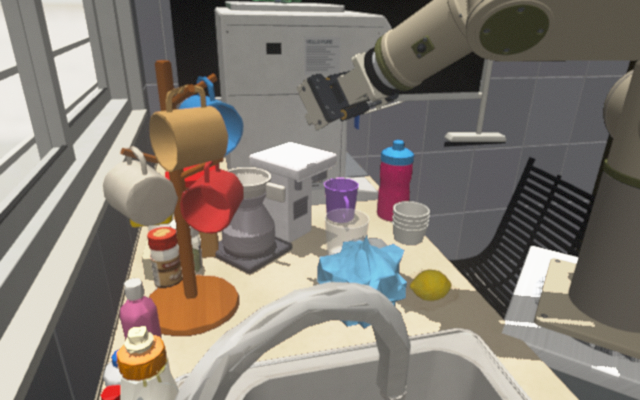

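The arm is at its range limits (q2 = -0.89, q3 = 2.5), so a 60° tilt folds it too far. The side view shows the dripper seated and the arm clear. I'll fit the planar arm geometry quickly to see which tilt is reachable.

```bash
cat > kin.py <<'E'
from g import *
from scipy.optimize import least_squares
def fk(q,P):
    a1,d1,L1,L2,a3,Lt=P
    # base z, shoulder y, elbow y, forearm roll (z), wrist y, flange z
    T=R.from_euler('z',q[0]); p=np.r_[0,0,d1]+T.apply([a1,0,0])
    T=T*R.from_euler('y',q[1]); p=p+T.apply([0,0,L1])
    T=T*R.from_euler('y',q[2]); p=p+T.apply([a3,0,L2])
    T=T*R.from_euler('z',q[3])*R.from_euler('y',q[4]); p=p+T.apply([0,0,Lt]); return p,T.as_matrix()[:,2]
D=[([-1.1974,.13117,1.48926,0,1.52302],[.26554,-.53743,.22859],None),([.02,-.48,2,0,1.62],[.3848,.0576,.2444],None),([.46,-.12,1.77,0,1.49],[.4282,.2677,.2089],None),([.4,-.32,1.96,.09,1.32],[.4305,.2702,.2123],None),([.25,-.23,1.77,-.03,1.39],[.5213,.1725,.2759],None)]
s=read_state(); D.append((s['q'],s['tool_pos'],None))
w=[5,1,1,1,1,5]
fit=least_squares(lambda P:np.concatenate([k*(fk(q,P)[0]-p) for k,(q,p,_) in zip(w,D)]),[0.1,.3,.4,.4,0,.3])
P=fit.x
if __name__=='__main__':
    print(P.round(3),[np.linalg.norm(fk(q,P)[0]-p).round(4) for q,p,_ in D],fk(s['q'],P)[1],R.from_rotvec(s['orientation']).as_matrix()[:,2])
    S=np.array([.6045,.0703])
    lo=np.array([-2.9,-.86,.05,-1.3,.03]);hi=np.array([2.9,2.2,2.47,4.4,2.7])
    for tilt in(40,45,50,55):
      for yw in(-6.6,0,6):
        for z in(.115,.14):
          th=np.radians(tilt);y=np.radians(yw); zt=np.array([np.sin(th)*np.cos(y),np.sin(th)*np.sin(y),-np.cos(th)])
          p=np.array([.6045,.0703,0])+R.from_euler('z',-6.6,degrees=True).apply([-.087,-.022,z])
          r=least_squares(lambda q:np.r_[(fk(q,P)[0]-p)*10,fk(q,P)[1]-zt],[.1,-.6,2.2,-.1,1.],bounds=(lo,hi))
          print(tilt,yw,z,r.x.round(2),'res',np.linalg.norm(r.fun).round(3))
E
python3 kin.py
```

```text
[-0.069  0.003  0.278  0.615 -0.248  0.262] [np.float64(0.0516), np.float64(0.0578), np.float64(0.0577), np.float64(0.0619), np.float64(0.0499), np.float64(0.0081)] [ 0.81838674 -0.13471638 -0.55865431] [ 0.81838674 -0.13471638 -0.55865431]
40 -6.6 0.115 [ 0.22 -0.72  2.47 -0.27  0.91] res 0.181
40 -6.6 0.14 [ 0.22 -0.75  2.47 -0.27  0.89] res 0.127
40 0 0.115 [ 0.17 -0.72  2.47 -0.14  0.89] res 0.195
40 0 0.14 [ 0.17 -0.76  2.47 -0.14  0.88] res 0.141
40 6 0.115 [ 0.12 -0.72  2.47 -0.01  0.88] res 0.2
40 6 0.14 [ 0.12 -0.76  2.47 -0.01  0.87] res 0.145
45 -6.6 0.115 [ 0.24 -0.71  2.47 -0.31  0.91] res 0.259
45 -6.6 0.14 [ 0.24 -0.75  2.47 -0.32  0.89] res 0.206
45 0 0.115 [ 0.18 -0.72  2.47 -0.16  0.88] res 0.275
45 0 0.14 [ 0.18 -0.76  2.47 -0.16  0.87] res 0.221
45 6 0.115 [ 0.12 -0.72  2.47 -0.01  0.87] res 0.281
45 6 0.14 [ 0.12 -0.76  2.47 -0.01  0.86] res 0.226
50 -6.6 0.115 [ 0.26 -0.71  2.47 -0.37  0.91] res 0.337
50 -6.6 0.14 [ 0.25 -0.75  2.47 -0.37  0.89] res 0.283
50 0 0.115 [ 0.19 -0.72  2.47 -0.19  0.87] res 0.355
50 0 0.14 [ 0.19 -0.76  2.47 -0.19  0.86] res 0.301
50 6 0.115 [ 0.12 -0.72  2.47 -0.01  0.86] res 0.361
50 6 0.14 [ 0.12 -0.76  2.47 -0.01  0.85] res 0.307
55 -6.6 0.115 [ 0.28 -0.71  2.47 -0.42  0.91] res 0.413
55 -6.6 0.14 [ 0.28 -0.74  2.47 -0.42  0.9 ] res 0.36
55 0 0.115 [ 0.2  -0.72  2.47 -0.22  0.87] res 0.434
55 0 0.14 [ 0.2  -0.76  2.47 -0.22  0.85] res 0.381
55 6 0.115 [ 0.12 -0.72  2.47 -0.02  0.85] res 0.442
55 6 0.14 [ 0.12 -0.76  2.47 -0.02  0.84] res 0.388
```

```bash
sed -i 's/a1,d1,L1,L2,a3,Lt=P/a1,d1,L1,L2,a3,Lt,dy,dw=P/; s/T.apply(\[a1,0,0\])/T.apply([a1,dy,0])/; s/T.apply(\[0,0,Lt\])/T.apply([0,dw,Lt])/; s/\[0.1,.3,.4,.4,0,.3\]/[0.1,.3,.4,.4,0,.3,.05,0]/' kin.py; python3 kin.py
```

```text
[-0.002  0.31   0.368  0.556  0.053  0.366  0.051 -0.   ] [np.float64(0.0003), np.float64(0.0018), np.float64(0.0042), np.float64(0.0045), np.float64(0.0022), np.float64(0.0001)] [ 0.81838674 -0.13471638 -0.55865431] [ 0.81838674 -0.13471638 -0.55865431]
40 -6.6 0.115 [ 0.13 -0.62  2.47 -0.27  0.66] res 0.041
40 -6.6 0.14 [ 0.13 -0.68  2.47 -0.25  0.7 ] res 0.019
40 0 0.115 [ 0.04 -0.63  2.47 -0.06  0.67] res 0.064
40 0 0.14 [ 0.04 -0.7   2.47 -0.05  0.71] res 0.04
40 6 0.115 [-0.05 -0.64  2.47  0.14  0.69] res 0.071
40 6 0.14 [-0.05 -0.71  2.47  0.14  0.74] res 0.047
45 -6.6 0.115 [ 0.18 -0.6   2.47 -0.4   0.66] res 0.117
45 -6.6 0.14 [ 0.17 -0.67  2.47 -0.35  0.7 ] res 0.096
45 0 0.115 [ 0.07 -0.63  2.47 -0.13  0.65] res 0.145
45 0 0.14 [ 0.06 -0.69  2.47 -0.1   0.7 ] res 0.122
45 6 0.115 [-0.05 -0.64  2.47  0.14  0.68] res 0.155
45 6 0.14 [-0.05 -0.7   2.47  0.14  0.73] res 0.131
50 -6.6 0.115 [ 0.25 -0.57  2.47 -0.56  0.66] res 0.189
50 -6.6 0.14 [ 0.23 -0.64  2.47 -0.5   0.7 ] res 0.169
50 0 0.115 [ 0.11 -0.62  2.47 -0.23  0.64] res 0.225
50 0 0.14 [ 0.1  -0.68  2.47 -0.18  0.69] res 0.203
50 6 0.115 [-0.04 -0.63  2.47  0.13  0.67] res 0.238
50 6 0.14 [-0.05 -0.7   2.47  0.14  0.72] res 0.215
55 -6.6 0.115 [ 0.33 -0.52  2.47 -0.78  0.68] res 0.254
55 -6.6 0.14 [ 0.31 -0.6   2.47 -0.69  0.71] res 0.238
55 0 0.115 [ 0.17 -0.59  2.47 -0.38  0.63] res 0.303
55 0 0.14 [ 0.15 -0.67  2.47 -0.31  0.68] res 0.282
55 6 0.115 [-0.04 -0.63  2.47  0.12  0.66] res 0.321
55 6 0.14 [-0.04 -0.7   2.47  0.13  0.71] res 0.298
```

```bash
cat > k2.py <<'E'
from kin import *
lo=np.array([-2.9,-.87,.05,-1.32,.03]);hi=np.array([2.9,2.2,2.49,4.4,2.7])
for yw in(-6.6,-15,-25,-35):
  for tilt in(38,40,42,45,48):
    o=[]
    for x,z in((-.11,.122),(-.087,.122),(-.087,.142)):
      th=np.radians(tilt);y=np.radians(yw); zt=np.array([np.sin(th)*np.cos(y),np.sin(th)*np.sin(y),-np.cos(th)])
      p=np.array([.6045,.0703,0])+R.from_euler('z',-6.6,degrees=True).apply([x,-.022,z])
      r=least_squares(lambda q:np.r_[(fk(q,P)[0]-p)*10,fk(q,P)[1]-zt],[.3,-.6,2.2,-.5,.8],bounds=(lo,hi)); o.append((r.x.round(2).tolist(),np.linalg.norm(r.fun).round(3)))
    print(yw,tilt,[e for _,e in o],o[-1][0])
E
python3 k2.py
```

```text
-6.6 38 [np.float64(0.04), np.float64(0.0), np.float64(0.0)] [0.11, -0.68, 2.46, -0.21, 0.72]
-6.6 40 [np.float64(0.071), np.float64(0.017), np.float64(0.0)] [0.12, -0.71, 2.49, -0.24, 0.69]
-6.6 42 [np.float64(0.101), np.float64(0.047), np.float64(0.029)] [0.14, -0.71, 2.49, -0.28, 0.69]
-6.6 45 [np.float64(0.145), np.float64(0.092), np.float64(0.075)] [0.17, -0.7, 2.49, -0.35, 0.68]
-6.6 48 [np.float64(0.188), np.float64(0.136), np.float64(0.12)] [0.2, -0.68, 2.49, -0.43, 0.68]
-15 38 [np.float64(0.0), np.float64(0.0), np.float64(0.0)] [0.21, -0.6, 2.41, -0.42, 0.77]
-15 40 [np.float64(0.022), np.float64(0.0), np.float64(0.0)] [0.23, -0.63, 2.44, -0.46, 0.74]
-15 42 [np.float64(0.048), np.float64(0.0), np.float64(0.0)] [0.24, -0.65, 2.47, -0.51, 0.72]
-15 45 [np.float64(0.085), np.float64(0.035), np.float64(0.02)] [0.27, -0.65, 2.49, -0.6, 0.71]
-15 48 [np.float64(0.12), np.float64(0.071), np.float64(0.057)] [0.31, -0.63, 2.49, -0.7, 0.72]
-25 38 [np.float64(0.0), np.float64(0.0), np.float64(0.0)] [0.31, -0.49, 2.34, -0.58, 0.86]
-25 40 [np.float64(0.0), np.float64(0.0), np.float64(0.0)] [0.33, -0.5, 2.36, -0.64, 0.85]
-25 42 [np.float64(0.0), np.float64(0.0), np.float64(0.0)] [0.35, -0.51, 2.39, -0.7, 0.83]
-25 45 [np.float64(0.0), np.float64(0.0), np.float64(0.0)] [0.38, -0.52, 2.42, -0.79, 0.82]
-25 48 [np.float64(0.018), np.float64(0.0), np.float64(0.0)] [0.41, -0.52, 2.45, -0.88, 0.81]
-35 38 [np.float64(0.0), np.float64(0.0), np.float64(0.0)] [0.38, -0.37, 2.25, -0.67, 0.97]
-35 40 [np.float64(0.0), np.float64(0.0), np.float64(0.0)] [0.4, -0.37, 2.27, -0.73, 0.96]
-35 42 [np.float64(0.0), np.float64(0.0), np.float64(0.0)] [0.43, -0.37, 2.29, -0.78, 0.96]
-35 45 [np.float64(0.0), np.float64(0.0), np.float64(0.0)] [0.46, -0.36, 2.31, -0.86, 0.96]
-35 48 [np.float64(0.0), np.float64(0.0), np.float64(0.0)] [0.49, -0.35, 2.33, -0.94, 0.96]
```

```bash
cat > b2.py <<'E'
from g import *
S=np.r_[.6045,.0703,0]; Y=R.from_euler('z',-6.6,degrees=True).as_matrix()
YW,TL=-25,46
Rm=R.from_euler('z',YW,degrees=True).as_matrix()@np.diag([1,-1,-1.])@R.from_euler('y',TL,degrees=True).as_matrix()
cor=np.array([.0075,-.0175,.011])  # upper left tip corner in the tool frame (tool -y is left)
def pose(x,z,y=-.011): return S+Y@[x,y,z]-Rm@cor
def loc():
    s=read_state(); Rc=R.from_rotvec(s['orientation']).as_matrix()
    for n,k in(('L',cor),('R',cor*[1,-1,1])): print(n,'corner local mm',(Y.T@(s['tool_pos']+Rc@k-S)*1000).round(1))
    print('F',s['force'].round(2),'t',s['t'],'q',s['q'].round(2))
W=[(-.10,.24),(-.10,.123),(-.0735,.123),(-.0735,.137)]
if __name__=='__main__':
    loc()
    for a in W: go(pose(*a),Rm)
E
python3 b2.py; cat > k3.py <<'E'
from kin import *
import b2
lo=np.array([-2.9,-.87,.05,-1.32,.03]);hi=np.array([2.9,2.2,2.49,4.4,2.7])
for a in b2.W:
    p=b2.pose(*a); r=least_squares(lambda q:np.r_[(fk(q,P)[0]-p)*10,fk(q,P)[1]-b2.Rm[:,2]],[.3,-.6,2.2,-.5,.8],bounds=(lo,hi)); print(p.round(3),r.x.round(2),np.linalg.norm(r.fun).round(3))
E
python3 k3.py
```

```text
L corner local mm [-72.4  39.6 264.1]
R corner local mm [-73.3   4.6 265.3]
F [ 0.31 -0.42  0.27] t 17.8 q [ 0.41 -0.89  2.5  -0.7   0.77  2.42]
turn units [-2.   -1.7   2.03] | shift AFTER turn [-1.08  2.14  0.17] | shift BEFORE turn [-1.48  1.84 -0.48] t 17.8 F [ 0.3 -0.4  0.3]
turn units [-2.   -1.7   2.03] | shift AFTER turn [-4.45  2.14  3.42] | shift BEFORE turn [-5.36  1.68  2.13] t 17.8 F [ 0.3 -0.4  0.3]
turn units [-2.   -1.7   2.03] | shift AFTER turn [-3.75  1.81  4.14] | shift BEFORE turn [-4.76  1.65  3.01] t 17.8 F [ 0.3 -0.4  0.3]
turn units [-2.   -1.7   2.03] | shift AFTER turn [-3.34  1.81  3.76] | shift BEFORE turn [-4.3   1.67  2.7 ] t 17.8 F [ 0.3 -0.4  0.3]
[0.485 0.061 0.242] [ 0.44 -0.76  2.38 -0.69  1.05] 0.0
[0.485 0.061 0.125] [ 0.44 -0.58  2.49 -0.83  0.86] 0.018
[0.511 0.058 0.125] [ 0.39 -0.51  2.45 -0.85  0.79] 0.0
[0.511 0.058 0.139] [ 0.39 -0.54  2.44 -0.82  0.81] 0.0
```

```bash
cat >> k3.py <<'E'
def wr(q): return R.from_euler('z',q[0])*R.from_euler('y',q[1]+q[2])*R.from_euler('z',q[3])*R.from_euler('y',q[4])
s=read_state(); rel=lambda q,Rm:(wr(q).inv()*R.from_matrix(Rm)).as_euler('ZYX')[0]
off=rel(s['q'],R.from_rotvec(s['orientation']).as_matrix())-s['q'][5]; print('off',off)
for a in b2.W:
    p=b2.pose(*a); r=least_squares(lambda q:np.r_[(fk(q,P)[0]-p)*10,fk(q,P)[1]-b2.Rm[:,2]],[.3,-.6,2.2,-.5,.8],bounds=(lo,hi)); print('q6',(rel(r.x,b2.Rm)-off+np.pi)%(2*np.pi)-np.pi)
E
python3 k3.py | tail -5
```

```text
off -4.71238898038469
q6 2.650897514915208
q6 2.9017981289931623
q6 2.8950560620456303
q6 2.8553036218701298
```

```bash
sed -i "s/^cor=.*/Rm=Rm@np.diag([-1,-1,1.]); cor=np.array([-.0075,.0175,.011])/" b2.py; echo ok
```

```text
ok
```

Call:
move_arm(plan=[[0, 0, -0.5, -0.15, 0.2, 0, 0], [0, 0, -1, 0, 0, 0, 0], [0, 0, -1, 0, 0, 0, 0], [0, 0, -1, 0, 0, 0, 0], [0, 0, -1, 0, 0, 0, 0], [0, 0, -1, 0, 0, 0, 0], [0, 0, -1, 0, 0, 0, 0], [0, 0, -1, 0, 0, 0, 0], [0, 0, -1, 0, 0, 0, 0], [0, 0, -1, 0, 0, 0, 0]])

```text
t: 18.8
tool_pos: [0.5218, 0.1001, 0.2637]
orientation: [2.161, 1.012, 1.041]
force: [0.3, -0.9, -0.5]
opening: 0.0006
gripper_force: 0.0
```

Call:
move_arm(plan=[[0, 0, -1, 0, 0, 0, 0], [0, 0, -1, 0, 0, 0, 0], [0, 0, -1, 0, 0, 0, 0], [0, 0, -1, 0, 0, 0, 0], [0, 0, -1, 0, 0, 0, 0], [0, 0, -1, 0, 0, 0, 0], [0, 0, -1, 0, 0, 0, 0], [0, 0, -1, 0, 0, 0, 0], [0, 0, -1, 0, 0, 0, 0], [0, 0, -1, 0, 0, 0, 0]])

```text
t: 19.8
tool_pos: [0.5218, 0.1001, 0.2637]
orientation: [1.266, 1.813, 0.503]
force: [1.1, -0.6, 0.2]
opening: 0.0004
gripper_force: 0.0
```

Call:
move_arm(plan=[[0, 0, -1, 0, 0, 0, 0], [0, 0, -1, 0, 0, 0, 0], [0, 0, -1, 0, 0, 0, 0], [0, 0, -1, 0, 0, 0, 0], [0, 0, -1, 0, 0, 0, 0], [0, 0, -1, 0, 0, 0, 0], [0, 0, -1, 0, 0, 0, 0], [0, 0, -1, 0, 0, 0, 0], [0, 0, -0.5, 0, 0, 0, 0], [0, 0, 0, 0, 0, 0, 0]])

```text
t: 20.8
tool_pos: [0.5219, 0.1001, 0.2637]
orientation: [0.358, 2.137, 0.0]
force: [-0.0, -0.6, 0.3]
opening: 0.0004
gripper_force: 0.0
```

```bash
python3 b2.py
```

```text
L corner local mm [-69.8  35.3 266. ]
R corner local mm [-74.8   1.  261.3]
F [-0.01 -0.57  0.25] t 20.8 q [ 0.4  -0.89  2.5  -0.69  0.77 -0.53]
turn units [2.13 1.46 0.05] | shift AFTER turn [ 1.09 -2.06  0.11] | shift BEFORE turn [ 1.07 -2.01 -0.52] t 20.8 F [-0.  -0.6  0.3]
turn units [2.13 1.46 0.05] | shift AFTER turn [ 4.46 -2.06  3.36] | shift BEFORE turn [ 4.89 -2.65  2.11] t 20.8 F [-0.  -0.6  0.3]
turn units [2.13 1.46 0.05] | shift AFTER turn [ 3.76 -1.73  4.08] | shift BEFORE turn [ 4.31 -2.5   2.98] t 20.8 F [-0.  -0.6  0.3]
turn units [2.13 1.46 0.05] | shift AFTER turn [ 3.36 -1.73  3.69] | shift BEFORE turn [ 3.86 -2.42  2.67] t 20.8 F [-0.  -0.6  0.3]
```

Call:
move_arm(plan=[[0.71, 0.49, 0.02, 0, 0, 0, 0], [0.71, 0.49, 0.02, 0, 0, 0, 0], [0.71, 0.48, 0.02, 0, 0, 0, 0], [0, 0, 0, 0.27, -0.51, 0.03, 0], [0, 0, 0, 0.27, -0.51, 0.03, 0], [0, 0, 0, 0.27, -0.52, 0.03, 0], [0, 0, 0, 0.28, -0.52, 0.02, 0], [0, 0, 0, 0, 0, 0, 0], [0, 0, 0, 0, 0, 0, 0], [0, 0, 0, 0, 0, 0, 0]])

```text
t: 21.8
tool_pos: [0.4852, 0.061, 0.2429]
orientation: [0.511, 2.292, -0.213]
force: [-0.8, 0.2, 0.5]
opening: 0.0005
gripper_force: 0.0
```

```bash
python3 b2.py
```

```text
L corner local mm [-99.4 -10.5 240.7]
R corner local mm [-110.5  -43.7  240.6]
F [-0.79  0.17  0.47] t 21.8 q [ 0.44 -0.76  2.38 -0.69  1.05 -0.49]
turn units [ 0.01  0.   -0.02] | shift AFTER turn [ 0.03 -0.03  0.01] | shift BEFORE turn [ 0.03 -0.03  0.01] t 21.8 F [-0.8  0.2  0.5]
turn units [ 0.01  0.   -0.02] | shift AFTER turn [ 3.4  -0.03  3.26] | shift BEFORE turn [ 3.4  -0.04  3.26] t 21.8 F [-0.8  0.2  0.5]
turn units [ 0.01  0.   -0.02] | shift AFTER turn [2.7  0.31 3.98] | shift BEFORE turn [2.7  0.3  3.98] t 21.8 F [-0.8  0.2  0.5]
turn units [ 0.01  0.   -0.02] | shift AFTER turn [2.29 0.31 3.59] | shift BEFORE turn [2.3  0.3  3.59] t 21.8 F [-0.8  0.2  0.5]
```

Call:
move_arm(plan=[[0, 0, 0, 0.42, 0, 0.41, 0], [0, 0, 0, 0.42, 0, 0.41, 0], [0, 0, 0, 0.42, 0, 0.41, 0], [0, 0, 0, 0.42, 0, 0.41, 0], [0, 0, 0, 0.42, 0, 0.41, 0], [0, 0, 0, 0.42, 0, 0.41, 0], [0, 0, 0, 0.42, 0, 0.4, 0], [0, 0, 0, 0.42, 0, 0.4, 0], [0, 0, 0, 0, 0, 0, 0], [0, 0, 0, 0, 0, 0, 0]])

```text
t: 22.8
tool_pos: [0.4855, 0.0611, 0.1242]
orientation: [0.51, 2.296, -0.217]
force: [-0.1, -1.4, 1.0]
opening: 0.0008
gripper_force: 0.0
```

```bash
python3 b2.py; python3 - <<'E'
from h import *
c=cam('wrist'); cv2.imwrite('pics/w7.png',c['frame'][:,:,::-1]); np.savez('w7.npz',W=c['W'],f=c['frame'])
E
```

```text
L corner local mm [-99.2 -10.4 121.9]
R corner local mm [-110.3  -43.6  122. ]
F [-0.11 -1.41  1.01] t 22.8 q [ 0.44 -0.58  2.5  -0.84  0.84 -0.23]
turn units [-0.02 -0.02 -0.  ] | shift AFTER turn [-3.38 -0.03 -3.3 ] | shift BEFORE turn [-3.37 -0.04 -3.3 ] t 22.8 F [-0.1 -1.4  1. ]
turn units [-0.02 -0.02 -0.  ] | shift AFTER turn [-0.01 -0.03 -0.04] | shift BEFORE turn [-0.01 -0.03 -0.04] t 22.8 F [-0.1 -1.4  1. ]
turn units [-0.02 -0.02 -0.  ] | shift AFTER turn [-0.71  0.3   0.68] | shift BEFORE turn [-0.71  0.3   0.68] t 22.8 F [-0.1 -1.4  1. ]
turn units [-0.02 -0.02 -0.  ] | shift AFTER turn [-1.12  0.3   0.29] | shift BEFORE turn [-1.12  0.3   0.29] t 22.8 F [-0.1 -1.4  1. ]
```

View pics/w7.png

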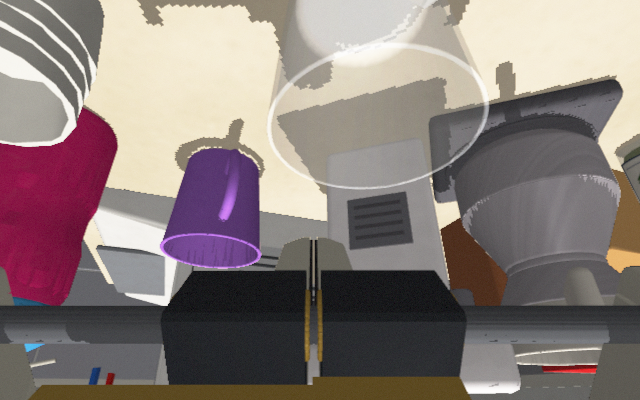

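The wrist view is upside down, with the camera below the fingers. It shows the closed tips at (315,240) in front of the tower, whose vent is at (380,220). The glass and cup are clear. Going forward under the bar.

Call:
move_arm(plan=[[0, 0, 0, -0.09, 0.04, 0.085, 0], [0, 0, 0, -0.09, 0.04, 0.085, 0], [0, 0, 0, -0.09, 0.04, 0.085, 0], [0, 0, 0, -0.09, 0.04, 0.085, 0], [0, 0, 0, -0.09, 0.04, 0.085, 0], [0, 0, 0, -0.09, 0.04, 0.085, 0], [0, 0, 0, -0.09, 0.03, 0.085, 0], [0, 0, 0, -0.09, 0.03, 0.085, 0], [0, 0, 0, 0, 0, 0, 0], [0, 0, 0, 0, 0, 0, 0]])

```text
t: 23.85
tool_pos: [0.5116, 0.0575, 0.1264]
orientation: [0.511, 2.294, -0.216]
force: [-0.6, 0.4, 1.1]
opening: 0.0007
gripper_force: 0.0
```

```bash
python3 b2.py
```

```text
L corner local mm [-72.8 -10.9 124.1]
R corner local mm [-83.9 -44.1 124.1]
F [-0.58  0.42  1.1 ] t 23.85 q [ 0.39 -0.49  2.44 -0.85  0.79 -0.24]
turn units [-0.01 -0.01 -0.02] | shift AFTER turn [-2.62 -0.35 -3.96] | shift BEFORE turn [-2.61 -0.35 -3.96] t 23.85 F [-0.6  0.4  1.1]
turn units [-0.01 -0.01 -0.02] | shift AFTER turn [ 0.75 -0.35 -0.71] | shift BEFORE turn [ 0.75 -0.35 -0.71] t 23.85 F [-0.6  0.4  1.1]
turn units [-0.01 -0.01 -0.02] | shift AFTER turn [ 0.05 -0.01  0.01] | shift BEFORE turn [ 0.05 -0.01  0.01] t 23.85 F [-0.6  0.4  1.1]
turn units [-0.01 -0.01 -0.02] | shift AFTER turn [-0.35 -0.01 -0.38] | shift BEFORE turn [-0.35 -0.01 -0.38] t 23.85 F [-0.6  0.4  1.1]
```

Call:
move_arm(plan=[[0, 0, 0, -0.05, 0.02, 0.05, 0], [0, 0, 0, -0.03, 0, -0.03, 0], [0, 0, 0, -0.03, 0, -0.03, 0], [0, 0, 0, -0.03, 0, -0.03, 0], [0, 0, 0, -0.03, 0, -0.03, 0], [0, 0, 0, -0.03, 0, -0.03, 0], [0, 0, 0, -0.03, 0, -0.03, 0], [0, 0, 0, -0.03, 0, -0.03, 0], [0, 0, 0, 0, 0, 0, 0], [0, 0, 0, 0, 0, 0, 0]])

```text
t: 24.85
tool_pos: [0.5133, 0.0573, 0.1338]
orientation: [0.511, 2.294, -0.216]
force: [-5.1, -0.4, -1.5]
opening: 0.0007
gripper_force: 2.5
```

```bash
python3 b2.py | head -3
```

```text
L corner local mm [-71.1 -11.  131.6]
R corner local mm [-82.3 -44.2 131.6]
F [-5.11 -0.39 -1.52] t 24.85 q [ 0.39 -0.5   2.43 -0.84  0.8  -0.26]
```

Call:
move_arm(plan=[[0, 0, 0, -0.03, 0, -0.03, 0], [0, 0, 0, -0.03, 0, -0.03, 0], [0, 0, 0, -0.03, 0, -0.03, 0], [0, 0, 0, 0, 0, 0, 0], [0, 0, 0, 0, 0, 0, 0], [0, 0, 0, 0, 0, 0, 0], [0, 0, 0, 0, 0, 0, 0], [0, 0, 0, 0, 0, 0, 0], [0, 0, 0, 0, 0, 0, 0], [0, 0, 0, 0, 0, 0, 0]])

```text
t: 25.85
tool_pos: [0.5125, 0.0572, 0.1361]
orientation: [0.511, 2.295, -0.217]
force: [-6.5, 0.9, -6.8]
opening: 0.0005
gripper_force: 4.3
```

```bash
python3 b2.py | head -3
```

```text
L corner local mm [-71.9 -11.1 133.8]
R corner local mm [-83.  -44.3 133.8]
F [-6.52  0.93 -6.81] t 25.85 q [ 0.39 -0.51  2.43 -0.83  0.8  -0.27]
```

Call:
move_arm(plan=[[0, 0, 0, -0.03, 0, -0.03, 0], [0, 0, 0, -0.03, 0, -0.03, 0], [0, 0, 0, -0.03, 0, -0.03, 0], [0, 0, 0, 0, 0, 0, 0], [0, 0, 0, 0, 0, 0, 0], [0, 0, 0, 0, 0, 0, 0], [0, 0, 0, 0, 0, 0, 0], [0, 0, 0, 0, 0, 0, 0], [0, 0, 0, 0, 0, 0, 0], [0, 0, 0, 0, 0, 0, 0]])

```text
t: 26.85
tool_pos: [0.5117, 0.057, 0.138]
orientation: [0.512, 2.297, -0.218]
force: [-6.8, 1.1, -9.2]
opening: 0.0003
gripper_force: 5.4
```

```bash
python3 b2.py | head -3
```

```text
L corner local mm [-72.7 -11.4 135.7]
R corner local mm [-83.8 -44.6 135.7]
F [-6.81  1.05 -9.21] t 26.85 q [ 0.39 -0.51  2.43 -0.82  0.81 -0.28]
```

Call:
move_arm(plan=[[0, 0, 0, -0.04, 0, -0.04, 0], [0, 0, 0, -0.04, 0, -0.04, 0], [0, 0, 0, -0.04, 0, -0.04, 0], [0, 0, 0, 0, 0, 0, 0], [0, 0, 0, 0, 0, 0, 0], [0, 0, 0, 0, 0, 0, 0], [0, 0, 0, 0, 0, 0, 0], [0, 0, 0, 0, 0, 0, 0], [0, 0, 0, 0, 0, 0, 0], [0, 0, 0, 0, 0, 0, 0]])

```text
t: 27.85
tool_pos: [0.5114, 0.0566, 0.1425]
orientation: [0.513, 2.297, -0.219]
force: [-14.8, -0.2, -3.1]
opening: 0.0004
gripper_force: 7.8
```

```bash
python3 b2.py | head -3
```

```text
L corner local mm [-72.9 -12.  140.2]
R corner local mm [-84.  -45.1 140.2]
F [-14.8   -0.2   -3.08] t 27.85 q [ 0.39 -0.52  2.43 -0.81  0.82 -0.29]
```

Call:
move_arm(plan=[[0, 0, 0, 0.14, 0, 0.14, 0], [0, 0, 0, 0.14, 0, 0.14, 0], [0, 0, 0, 0.15, 0, 0.14, 0], [0, 0, 0, 0.2, -0.08, -0.19, 0], [0, 0, 0, 0.2, -0.08, -0.19, 0], [0, 0, 0, 0.2, -0.08, -0.19, 93], [0, 0, 0, 0.2, -0.08, -0.19, 93], [0, 0, 0, 0, 0, 0, 93], [0, 0, 0, 0, 0, 0, 93], [0, 0, 0, 0, 0, 0, 93]])

```text
t: 28.85
tool_pos: [0.485, 0.062, 0.1284]
orientation: [0.51, 2.294, -0.215]
force: [-0.1, 0.6, 0.1]
opening: 0.0357
gripper_force: 0.0
```

```bash
python3 b2.py|head -3; python3 - <<'E'
from h import *
import b2
c=cam('wrist'); cv2.imwrite('pics/w8.png',c['frame'][:,:,::-1]); W=c['W']; L=(W-b2.S)@b2.Y
np.savez('w8.npz',L=L,f=c['frame'])
x,y,z=L[...,0],L[...,1],L[...,2]; v,u=np.indices(z.shape)
# project expected points
def px(x,y,z): q=c['R']@(b2.S+b2.Y@[x,y,z])+c['t']; return (c['fx']*q[0]/q[2]+c['cx'],c['fy']*q[1]/q[2]+c['cy'])
for n,P in(('bar',(-.07,-.022,.131)),('button',(-.07,.042,.131)),('lip',(-.085,0,.155)),('lipR',(-.085,-.06,.155))): print(n,np.round(px(*P)))
E
```

```text
L corner local mm [-99.8  -9.6 126.2]
R corner local mm [-110.9  -42.7  126.1]
F [-0.06  0.61  0.14] t 28.85 q [ 0.44 -0.59  2.5  -0.83  0.85 -0.24]
bar [339. 294.]
button [454. 284.]
lip [376. 331.]
lipR [267. 336.]
```

View pics/w8.png

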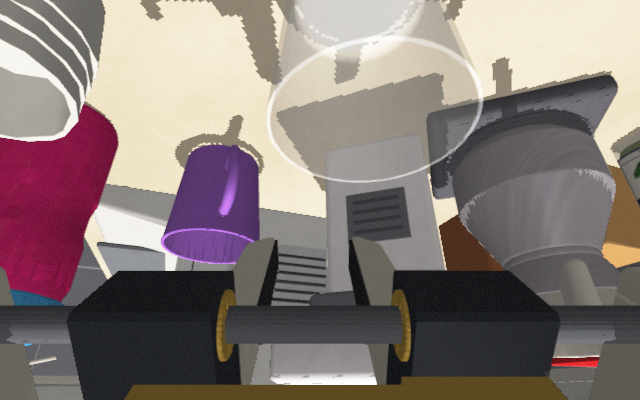

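The gap between the fingers shows the bar's underside at about (330,297), just before the rail. I have already viewed 12 pictures, over the limit of 10, so I'll view no more and judge the bar height from depth only.

```bash
cat > bar.py <<'E'
from h import *
import b2
def bar():
    c=cam('wrist'); L=(c['W']-b2.S)@b2.Y; x,y,z=L[...,0],L[...,1],L[...,2]
    for n,yl,yh in(('bar',-.042,-.002),('button',.033,.051)):
        m=(x>-.084)&(x<-.055)&(y>yl)&(y<yh)&(z>.12)&(z<.150); p=L[m]*1000
        print(n,m.sum())
        if m.sum()>5:
            h,e=np.histogram(p[:,2],bins=np.arange(120,151,1)); print(' z hist',dict(zip(e[:-1].astype(int).tolist(),h.tolist())))
            print(' pct x,y,z',np.percentile(p,[5,50,95],axis=0).round(1).tolist())
    m=(abs(x+.036)<.012)&(abs(y)<.03)&(z>.06)&(z<.12); print('tower front x',np.median(x[m])*1000,m.sum())
if __name__=='__main__': bar()
E
python3 bar.py
```

```text
bar 654
 z hist {120: 0, 121: 0, 122: 0, 123: 0, 124: 0, 125: 0, 126: 0, 127: 0, 128: 0, 129: 0, 130: 0, 131: 35, 132: 73, 133: 69, 134: 94, 135: 88, 136: 91, 137: 85, 138: 83, 139: 36, 140: 0, 141: 0, 142: 0, 143: 0, 144: 0, 145: 0, 146: 0, 147: 0, 148: 0, 149: 0}
 pct x,y,z [[-79.0, -35.8, 132.0], [-77.9, -21.8, 135.6], [-76.5, -10.1, 139.1]]
button 0
tower front x -40.59551075671148 4803
```

```bash
python3 - <<'E'
from h import *
c=cam('wrist'); s=read_state(); Rc=R.from_rotvec(s['orientation']).as_matrix(); T=((c['W']-s['tool_pos'])@Rc)*1000
T=T.reshape(-1,3); T=T[np.isfinite(T).all(1)]; o=s['opening']*500; print('half opening',o)
m=(abs(T[:,0])<30)&(abs(T[:,1])<o+30)&(T[:,2]>-75)&(T[:,2]<16); T=T[m]
for z0 in range(-70,16,5):
    k=(T[:,2]>=z0)&(T[:,2]<z0+5)
    if k.sum()>5:
        q=T[k]; print(z0,k.sum(),'x',np.percentile(q[:,0],[2,50,98]).round(1),'|y|-o',np.percentile(abs(q[:,1])-o,[2,98]).round(1))
E
```

```text
half opening 23.8777049620363
-70 363 x [-6.5  1.   8.6] |y|-o [-0.8 -0.1]
-65 274 x [-7.9 -1.7  4.5] |y|-o [-0.8 -0.1]
-60 162 x [-8.1 -3.9  1.5] |y|-o [-0.8 -0.1]
-55 175 x [-7.8 10.  10.9] |y|-o [-0.7  7.1]
-50 500 x [-6.4 10.1 10.9] |y|-o [-2.   8.3]
-45 566 x [ 5.5 10.1 10.8] |y|-o [-2.1  9.8]
-40 577 x [ 2.3 10.1 10.8] |y|-o [-2.1 11.1]
-35 591 x [ 0.2 10.1 10.8] |y|-o [-2.1 12.7]
-30 617 x [-3.4 10.  10.8] |y|-o [-2.1 13.1]
-25 535 x [-5.2 10.  10.8] |y|-o [-2.1 12.9]
-20 497 x [-5.2 10.  10.7] |y|-o [-2.1 12.5]
-15 436 x [-5.  10.  10.7] |y|-o [-2.1 12.4]
-10 384 x [-5.4 10.  10.6] |y|-o [-2.1 11.8]
-5 356 x [-5.9 10.  10.7] |y|-o [-2.1 11.6]
0 309 x [-5.2 10.  10.7] |y|-o [-2.1 11.2]
5 224 x [-5.6  9.7 10.6] |y|-o [-2.1  8.2]
10 43 x [-1.9  8.8 10.4] |y|-o [-2.   3.1]
```

```bash
sed -i "s/cor=np.array(.*/cor=np.array([-.0103,0,.011])/; s/y=-.011/y=-.024/; s/^W=.*/W=[(-.10,.117),(-.069,.117),(-.069,.128)]/; s/cor\*\[1,-1,1\]/cor/" b2.py; python3 b2.py; python3 k3.py
```

```text
L corner local mm [-103.5  -27.   127.9]
R corner local mm [-103.5  -27.   127.9]
F [0.43 0.9  0.37] t 29.0 q [ 0.44 -0.59  2.5  -0.83  0.85 -0.24]
turn units [-0.01 -0.01 -0.01] | shift AFTER turn [0.25 0.16 0.37] | shift BEFORE turn [0.25 0.16 0.37] t 29.0 F [0.4 0.9 0.4]
turn units [-0.01 -0.01 -0.01] | shift AFTER turn [-0.57  0.55  1.22] | shift BEFORE turn [-0.57  0.55  1.22] t 29.0 F [0.4 0.9 0.4]
turn units [-0.01 -0.01 -0.01] | shift AFTER turn [-0.89  0.55  0.91] | shift BEFORE turn [-0.89  0.55  0.91] t 29.0 F [0.4 0.9 0.4]
[0.489 0.064 0.117] [ 0.45 -0.54  2.49 -0.86  0.82] 0.001
[0.52  0.061 0.117] [ 0.39 -0.43  2.42 -0.88  0.76] 0.0
[0.52  0.061 0.128] [ 0.39 -0.46  2.42 -0.86  0.78] 0.0
off 1.5707963267948968
q6 -0.1963883911036879
q6 -0.1981734980512062
q6 -0.2326248563449429
```

Call:
move_arm(plan=[[0, 0, 0, 0.08, 0.05, 0.12, 0], [0, 0, 0, 0.08, 0.05, 0.12, 0], [0, 0, 0, 0.09, 0.06, 0.13, 0], [0, 0, 0, 0, 0, 0, 0], [0, 0, 0, 0, 0, 0, 0], [0, 0, 0, 0, 0, 0, 0], [0, 0, 0, 0, 0, 0, 0], [0, 0, 0, 0, 0, 0, 0], [0, 0, 0, 0, 0, 0, 0], [0, 0, 0, 0, 0, 0, 0]])

```text
t: 30.0
tool_pos: [0.4888, 0.0646, 0.1175]
orientation: [0.511, 2.294, -0.215]
force: [0.1, -0.7, 0.5]
opening: 0.0006
gripper_force: 0.0
```

Call:
move_arm(plan=[[0, 0, 0, -0.1, 0.05, 0.11, 0], [0, 0, 0, -0.1, 0.05, 0.11, 0], [0, 0, 0, -0.1, 0.05, 0.11, 0], [0, 0, 0, -0.1, 0.05, 0.11, 0], [0, 0, 0, -0.1, 0.05, 0.11, 0], [0, 0, 0, -0.1, 0.05, 0.1, 0], [0, 0, 0, -0.1, 0.05, 0.1, 0], [0, 0, 0, -0.1, 0.04, 0.1, 0], [0, 0, 0, 0, 0, 0, 0], [0, 0, 0, 0, 0, 0, 0]])

```text
t: 31.0
tool_pos: [0.5192, 0.0609, 0.1169]
orientation: [0.511, 2.294, -0.216]
force: [-1.1, 0.0, -1.3]
opening: 0.0006
gripper_force: 0.0
```

```bash
python3 b2.py
```

```text
L corner local mm [-69.3 -23.9 116.6]
R corner local mm [-69.3 -23.9 116.6]
F [-1.15  0.05 -1.29] t 31.0 q [ 0.4  -0.43  2.42 -0.88  0.76 -0.2 ]
turn units [-0.01 -0.01 -0.02] | shift AFTER turn [ 0.8  -0.39 -0.85] | shift BEFORE turn [ 0.8  -0.39 -0.84] t 31.0 F [-1.1  0.  -1.3]
turn units [-0.01 -0.01 -0.02] | shift AFTER turn [-0.02 -0.    0.  ] | shift BEFORE turn [-0.02 -0.    0.  ] t 31.0 F [-1.1  0.  -1.3]
turn units [-0.01 -0.01 -0.02] | shift AFTER turn [-0.34 -0.   -0.31] | shift BEFORE turn [-0.34 -0.   -0.31] t 31.0 F [-1.1  0.  -1.3]
```

Now rising: about 8 mm, then read the force.

Call:
move_arm(plan=[[0, 0, 0, -0.03, 0, -0.03, 0], [0, 0, 0, -0.03, 0, -0.03, 0], [0, 0, 0, -0.03, 0, -0.03, 0], [0, 0, 0, -0.03, 0, -0.03, 0], [0, 0, 0, -0.03, 0, -0.03, 0], [0, 0, 0, -0.03, 0, -0.03, 0], [0, 0, 0, -0.03, 0, -0.03, 0], [0, 0, 0, -0.03, 0, -0.03, 0], [0, 0, 0, 0, 0, 0, 0], [0, 0, 0, 0, 0, 0, 0]])

```text
t: 32.0
tool_pos: [0.519, 0.061, 0.1253]
orientation: [0.511, 2.294, -0.216]
force: [-1.5, 0.4, -3.2]
opening: 0.0008
gripper_force: 1.6
```

```bash
python3 b2.py|head -3
```

```text
L corner local mm [-69.6 -23.9 125. ]
R corner local mm [-69.6 -23.9 125. ]
F [-1.5   0.42 -3.16] t 32.0 q [ 0.4  -0.45  2.42 -0.86  0.78 -0.22]
```

Call:
move_arm(plan=[[0, 0, 0, -0.03, 0, -0.03, 0], [0, 0, 0, -0.03, 0, -0.03, 0], [0, 0, 0, -0.03, 0, -0.03, 0], [0, 0, 0, -0.03, 0, -0.03, 0], [0, 0, 0, 0, 0, 0, 0], [0, 0, 0, 0, 0, 0, 0], [0, 0, 0, 0, 0, 0, 0], [0, 0, 0, 0, 0, 0, 0], [0, 0, 0, 0, 0, 0, 0], [0, 0, 0, 0, 0, 0, 0]])

```text
t: 33.0
tool_pos: [0.5185, 0.0609, 0.1289]
orientation: [0.511, 2.295, -0.217]
force: [-5.3, 1.0, -8.6]
opening: 0.0004
gripper_force: 4.6
```

```bash
python3 b2.py|head -3
```

```text
L corner local mm [-70.1 -24.  128.6]
R corner local mm [-70.1 -24.  128.6]
F [-5.27  0.97 -8.57] t 33.0 q [ 0.4  -0.46  2.42 -0.85  0.78 -0.24]
```

Call:
move_arm(plan=[[0, 0, 0, -0.03, 0, -0.03, 0], [0, 0, 0, -0.03, 0, -0.03, 0], [0, 0, 0, 0, 0, 0, 0], [0, 0, 0, 0, 0, 0, 0], [0, 0, 0, 0, 0, 0, 0], [0, 0, 0, 0.09, 0, 0.09, 0], [0, 0, 0, 0.15, 0, 0.15, 0], [0, 0, 0, 0.15, 0, 0.15, 0], [0, 0, 0, 0.15, 0, 0.15, 0], [0, 0, 0, 0, 0, 0, 0]])

```text
t: 34.0
tool_pos: [0.5198, 0.0611, 0.113]
orientation: [0.511, 2.293, -0.215]
force: [-0.1, -1.0, 0.1]
opening: 0.0002
gripper_force: 0.0
```

Call:
move_arm(plan=[[0, 0, 0, 0.17, -0.08, -0.19, 0], [0, 0, 0, 0.17, -0.08, -0.19, 0], [0, 0, 0, 0.17, -0.08, -0.19, 0], [0, 0, 0, 0.17, -0.08, -0.19, 0], [0, 0, 0, 0, 0, -0.3, 93], [0, 0, 0, 0, 0, -0.2, 93], [0, 0, 0, 0, 0, 0, 93], [0, 0, 0, 0, 0, 0, 93], [0, 0, 0, 0, 0, 0, 93], [0, 0, 0, 0, 0, 0, 93]])

```text
t: 35.0
tool_pos: [0.4848, 0.0682, 0.1223]
orientation: [0.511, 2.294, -0.216]
force: [0.1, -0.4, 0.8]
opening: 0.0441
gripper_force: 0.0
```

```bash
python3 b2.py|head -3; python3 bar.py
```

```text
L corner local mm [-104.4  -20.6  122. ]
R corner local mm [-104.4  -20.6  122. ]
F [ 0.09 -0.44  0.76] t 35.0 q [ 0.46 -0.56  2.49 -0.85  0.84 -0.2 ]
bar 0
button 0
tower front x -40.56293495170076 4479
```

Call:
move_arm(plan=[[0, 0, 0, -0.12, 0.1, -0.12, 93], [0, 0, 0, -0.12, 0.1, -0.12, 93], [0, 0, 0, 0, 0, 0, 93], [0, 0, 0, 0, 0, 0, 93], [0, 0, 0, 0, 0, 0, 93], [0, 0, 0, 0, 0, 0, 93], [0, 0, 0, 0, 0, 0, 93], [0, 0, 0, 0, 0, 0, 93], [0, 0, 0, 0, 0, 0, 93], [0, 0, 0, 0, 0, 0, 93]])

```text
t: 36.05
tool_pos: [0.4867, 0.0729, 0.1309]
orientation: [0.511, 2.294, -0.216]
force: [-1.0, -0.5, 0.1]
opening: 0.0931
gripper_force: 0.0
```

```bash
python3 b2.py|head -1; python3 bar.py
```

```text
L corner local mm [-103.   -15.7  130.7]
bar 456
 z hist {120: 0, 121: 0, 122: 0, 123: 0, 124: 0, 125: 0, 126: 0, 127: 0, 128: 0, 129: 0, 130: 0, 131: 0, 132: 0, 133: 0, 134: 0, 135: 0, 136: 29, 137: 84, 138: 88, 139: 105, 140: 92, 141: 53, 142: 5, 143: 0, 144: 0, 145: 0, 146: 0, 147: 0, 148: 0, 149: 0}
 pct x,y,z [[-78.9, -34.8, 136.9], [-77.7, -17.6, 139.3], [-74.6, -5.2, 141.5]]
button 3
tower front x -40.410497962659164 6559
```

```bash
python3 - <<'E'
from m import *
c=cam('side'); W=c['W']; W0=np.load('side0.npz')['W']; z=W[...,2]; f=c['frame'].astype(int)
near=np.hypot(W[...,0]-.612,W[...,1]-.179)
m=(near<.052)&(near>.03)&(z>.145)&(z<.17); p=W[m]; print('dripper',len(p),'top z',np.percentile(p[:,2],[50,98]))
p=W[(z>.153)&(z<.165)&(near<.05)]; print(least_squares(lambda c:np.hypot(*(p[:,:2]-c[:2]).T)-c[2],[.612,.179,.044],loss='soft_l1',f_scale=.002).x)
for n,zl,zh in(('carafe belly',.04,.09),('carafe upper',.10,.13)):
  for nm,V in(('0',W0),('now',W)):
    k=(np.hypot(V[...,0]-.612,V[...,1]-.179)<.06)&(V[...,2]>zl)&(V[...,2]<zh); print(n,nm,k.sum(),np.nanmedian(V[k],0).round(4))
for n,(x,y,h) in dict(glass=(.433,.1145,.08),cup=(.549,-.061,.06),bottle=(.4465,-.130,.12)).items():
  for V in(W0,W):
    k=(np.hypot(V[...,0]-x,V[...,1]-y)<.06)&(V[...,2]>.03)&(V[...,2]<h+.05); print(n,k.sum(),np.nanmedian(V[k],0).round(3))
E
```

```text
dripper 660 top z [0.15617193 0.16798764]
[0.61135753 0.17964266 0.04241838]
carafe belly 0 1358 [0.5822 0.2117 0.0659]
carafe belly now 1377 [0.5822 0.2116 0.0662]
carafe upper 0 566 [0.5977 0.181  0.1166]
carafe upper now 341 [0.588  0.1967 0.1113]
glass 1490 [0.446 0.12  0.078]
glass 1486 [0.446 0.119 0.078]
cup 1253 [ 0.553 -0.065  0.07 ]
cup 600 [ 0.532 -0.031  0.062]
bottle 1850 [ 0.438 -0.103  0.108]
bottle 890 [ 0.436 -0.102  0.071]
```

Call:
move_arm(plan=[[0, 0, 0, -0.2, 0, -0.2, 93], [0, 0, 0, -0.2, 0, -0.2, 93], [0, 0, 0, 0, 0, 0, 93], [0, 0, 0, 0, 0, 0, 93], [0, 0, 0, 0, 0, 0, 93], [0, 0, 0, 0, 0, 0, 93], [0, 0, 0, 0, 0, 0, 93], [0, 0, 0, 0, 0, 0, 93], [0, 0, 0, 0, 0, 0, 93], [0, 0, 0, 0, 0, 0, 93]])

```text
t: 37.15
tool_pos: [0.4865, 0.073, 0.145]
orientation: [0.511, 2.294, -0.216]
force: [0.2, -0.2, -0.5]
opening: 0.093
gripper_force: 0.0
```

```bash
python3 bar.py; python3 -c "
from plant import *
s=read_state();print(s['force'],s['t'],abs(s['dq']).max());print(close_job())"
```

```text
bar 1245
 z hist {120: 0, 121: 0, 122: 0, 123: 0, 124: 0, 125: 0, 126: 0, 127: 0, 128: 0, 129: 0, 130: 0, 131: 0, 132: 0, 133: 0, 134: 0, 135: 0, 136: 18, 137: 67, 138: 76, 139: 95, 140: 102, 141: 97, 142: 97, 143: 97, 144: 97, 145: 100, 146: 106, 147: 101, 148: 95, 149: 97}
 pct x,y,z [[-78.9, -35.6, 137.7], [-77.8, -19.4, 143.7], [-74.4, -5.0, 149.4]]
button 0
tower front x -40.39562525605418 6140
[-0.02647997 -0.23891906 -0.32350722] 37.2 0.0010898745787393735
the job is handed in; nothing more can be done
None
```

The job is handed in at 37 s: the dripper sits released in the carafe's neck, foot about 31 mm below the rim, and by depth the bar switch is up 5–6 mm of its 6 on the second push (the first slipped off its front); the round button was not read directly, the cup and bottle were partly hidden in the last check, and I viewed 12 pictures, two over the limit of 10.

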